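# Seat the guide bush, then find the socket that fits the clamp nut

### The job

First press the guide bush on the blue jig block fully home, so that its flange lies flush on the block. Then try the three look-alike sockets from the red tray on the block's hex nut to find the one that fits, putting each one that does not fit back upright in the tray, and finish still gripping the right socket, upright and pushed fully down over the nut, without letting go. Leave the squeeze bottle and the feeler gauge as they are.

Things in the scene. Friction and masses are not known exactly. Their poses are not given: they have to be found in the camera images.
- jig_block: Fixed blue block, 60 (x) x 112 (y) x 30 mm high, on a dark bolted base flange 84 x 132 x 8 mm; origin at the centre of its underside on the worktop, z up. The bush is 27 mm to +y of the centre, the nut 26 mm to -y.
- nut_seat (a point): Point on the stud axis on top of the 41 mm wide washer, 33 mm above the worktop; axes as the block's. On it stands the fixed brass hex nut: 24 mm across flats, 14 mm high, top edge chamfered 1.2 mm, flats facing the block's +-y, corners to +-x. The socket that fits goes down until its mouth rests on the washer, level with this point.
- nut_top (a point): Centre of the nut's top face, 14 mm above nut_seat; a 14 mm thick stud sticks out 5 mm above it. One socket fits, with 1 mm play on each side of the nut and about 9 degrees of turn either way; the other two are too small and stop on top of the nut, their mouths 13 to 14 mm above the washer.
- guide_bush (a joint): How far the guide bush is pressed in, m: 0 = flange 10 mm proud of the block, 0.010 = fully home (flange on the block). It slides straight down against a steady friction of about 6 N, hits a firm stop, and stays where it is left.
- bush_top (a point): Centre of the top face of the guide bush: round steel flange 34 mm diameter, 8 mm thick, with a small dark centre hole 8 mm wide; moves with the bush. Home, it is 38 mm above the worktop.
- socket_tray: Fixed red open tray 94 (x) x 206 (y) mm, floor and walls 4 mm thick, rim 12 mm high; origin at the centre of its underside on the worktop. The sockets stand in it in a row along its y, about 65 mm apart.
- socket_a_center (a point): One of three look-alike steel sockets, fit unknown: round body 36 mm wide, 40 high, 28 mm deep hex bore facing down; on top a fixed dark hex adapter to grip, 18 mm across flats, 32 high. Point on the axis at half height: 36 mm above the mouth, 4 below the adapter's foot; z up. Flats of adapter and bore face its +-y and every 60 degrees on. 0.22 kg. Starts upright in the tray, any yaw.
- socket_b_center (a point): One of three look-alike steel sockets, fit unknown: round body 36 mm wide, 40 high, 28 mm deep hex bore facing down; on top a fixed dark hex adapter to grip, 18 mm across flats, 32 high. Point on the axis at half height: 36 mm above the mouth, 4 below the adapter's foot; z up. Flats of adapter and bore face its +-y and every 60 degrees on. 0.22 kg. Starts upright in the tray, any yaw.
- socket_c_center (a point): One of three look-alike steel sockets, fit unknown: round body 36 mm wide, 40 high, 28 mm deep hex bore facing down; on top a fixed dark hex adapter to grip, 18 mm across flats, 32 high. Point on the axis at half height: 36 mm above the mouth, 4 below the adapter's foot; z up. Flats of adapter and bore face its +-y and every 60 degrees on. 0.22 kg. Starts upright in the tray, any yaw.
- marking_fluid: Bystander: small blue and white squeeze bottle, 35 mm diameter, 94 mm high, standing loose; origin at its foot.
- feeler: Bystander: closed feeler gauge set lying flat and loose, 23 x 104 (y) x 15 mm; origin at the centre of its underside.

How it is judged:
By the outcome, as a careful person would: the job done as asked, in the order asked, and still so for the second after the job is handed in, while the arm keeps its last pose, push and grip.
It also fails if it takes over 72 s, if anything falls off the work surface, if the arm or the gripper's body presses on something with over 40 N, if the wrist force passes 120 N, or if a joint passes its speed limit or range.

### The arm

A 6-joint arm with a two-finger parallel gripper is mounted at the origin on a cart in front of the work surface, level with it; the furniture and walls round the work are solid. World frame = base frame: x ahead of the robot, y to its left, z up, the work surface at z = 0. Lengths are in m, angles in degrees, forces in N, time in s.
With the tool pointing down it reaches from about 0.4 to 0.825 m from the base axis. Payload 7 kg.
Tool frame: the origin (TCP) lies at the very end of the fingers, on their centre line; the grasp point (between the pads) lies 19 mm behind it (r.grasp_offset is the z of the grasp point in the tool frame, in m); z points along the fingers, y is the direction in which the jaws open and shut (so a half turn about z gives the same grasp; the last joint's range is limited). The gripper opens to 88 mm and grips with 3 to 60 N. Pads are 19 mm wide; open, the fingers measure 130 mm over their backs; the gripper's body (78 mm by 193 mm) begins 47 mm behind the grasp point.
Start: joints at [81.881, 20.546, 0.682, 0, -70.136, -16.507], TCP at [0.281, 0.614, 0.227] pointing down, gripper open.
Joint ranges: [-176.03, 176.03], [-82.01, 121.73], [-58.28, 71.71], [-173.87, 95.51], [-174.79, -0.11], [-173.66, 173.66]. Speed limits (degrees/s): [136.94, 136.94, 172.46, 180, 180, 180].

### API

Orientations are given as [roll, pitch, yaw] about the fixed x, y, z axes, in that order (R = Rz(yaw) Ry(pitch) Rx(roll)).
In Python, from plant import r gives the robot as it stands.
- The arm moves only by the tool carry_out, never from a script. Its argument "plan" is a list of rows, each a list of 6 numbers: the shift along the world's x, y, z in m, then the turn, a rotation vector about the world's x, y, z in rad. In form: [[tx, ty, tz, wx, wy, wz], ...]. A call has 1 to 12 rows; each row shifts and turns the pose as measured when the row begins; what a row does not reach is not made up. A row lasts 1/12 s, in which the tool goes at most 41.7 mm and 7.16 degrees, less where a joint would pass 70% of its speed; a pose out of reach is approached as far as the arm can. A call with a gripper value outside its range is refused whole. "fingers" is the closure, from -1 (fully open) to 1 (shut), set as the call begins (left out, the last holds). The fingers move at their own pace and stop on an object; "force" is the grip in N (left out, the last holds). Time passes only in rows, so rows that do not move let the fingers close. It gives the time, the measured TCP pose, the force and the opening at its end, in the units of the state.
- r.get_state(): the state, without advancing time (a new reading comes with each control period).
- r.capture(name): name is "scene" or "top"; returns the picture (480x640x3 uint8, red, green, blue); there is no depth.
- r.camera_model(name): a dict with "fov_y" (degrees; the focal length in pixels is half the picture's height over the tangent of half this angle, whatever the lens; pixels are square), "cx", "cy" (the principal point, pixels), "R" (3x3) and "t" (3): a world point X has camera coordinates R X + t. Camera axes: x right, y down, z forward; pixel columns grow to the right and rows downward; lengths in m; the calibration is good to about 2 mm. A picture is of the moment at which its call begins. camera_model takes no time and is no camera call.
- r.close_job(): hands the job in, once; it reports no verdict.
The state is a dict: "time_s": time; "joints": joint angles; "qd": joint speeds; "joint_torque": joint torques, N m; "tcp_pos": TCP position; "eef_rot": TCP orientation; "contact_force": force on the tool from outside, world axes, zero at the start; "moment": the same for the moment, N m; "gripper_width": finger opening in m.
Only numpy, scipy, OpenCV 4.12 (cv2) and the standard library are available. Lean on these libraries where they do the work, as an engineer would, in place of code of your own. Each camera call takes 0.05 s, during which the arm holds its last target.

## Working session

There is one attempt and no reset: what is moved stays moved. The work goes in short steps, Python scripts to look and compute and a tool call to move; the robot and the scene stay as the last step left them, time stands still between calls to the robot, and variables do not carry over. Pictures are saved under pics/ and viewed, and the job is handed in when it is done.

Besides the shell and the picture viewer there is one more tool, called in YAML: its name, and indented under it one key for each argument. carry_out: Moves the arm, as the interface text tells. Its arguments: {"type":"object","properties":{"plan":{"type":"array"},"fingers":{"type":"number"},"force":{"type":"number"}},"required":["plan"]}

```bash
ls; mkdir -p pics
python3 - <<'E'
from plant import r
import cv2,json
print(r.get_state()); print(r.grasp_offset)
for n in("scene","top"):
    im=r.capture(n); cv2.imwrite(f"pics/{n}0.png",im[:,:,::-1]); print(n,r.camera_model(n))
E
```

```text
pics
{'time_s': 0.0, 'joints': array([ 8.18823322e+01,  2.05928699e+01,  6.34357170e-01, -1.95524417e-02,
       -7.01343707e+01, -1.65082145e+01]), 'qd': array([-0.01617836, -0.09521418,  0.03708617, -0.06179448, -0.00731582,
       -0.07277701]), 'joint_torque': array([ 2.98290543e-03, -5.82719851e+01,  2.93054008e+01,  6.99717969e+00,
        6.97008902e-03, -1.39109920e-04]), 'tcp_pos': array([0.28107898, 0.61317258, 0.22561269]), 'eef_rot': array([ 1.79905722e+02, -8.77283347e-03, -2.46325342e+01]), 'contact_force': array([0.35262235, 0.64791134, 0.04348599]), 'moment': array([ 0.04442065, -0.03404914, -0.00360839]), 'gripper_width': 0.08752703602617477}
-0.0188
scene {'fov_y': 43.85641929110684, 'cx': 328.38240780552724, 'cy': 240.8371950877438, 'R': array([[ 0.88252482, -0.47019308, -0.00827111],
       [-0.33324977, -0.61288711, -0.71645934],
       [ 0.33180496,  0.6350495 , -0.69757982]]), 't': array([-0.63969481,  0.04235998,  0.97088007])}
top {'fov_y': 51.51138660791945, 'cx': 315.613348123415, 'cy': 233.83091582417856, 'R': array([[ 0.02681793, -0.9992921 , -0.02638375],
       [-0.99430754, -0.02394298, -0.10382315],
       [ 0.10311795,  0.02901788, -0.99424577]]), 't': array([-0.31428255,  0.53729643,  0.87800794])}
```

View pics/scene0.png

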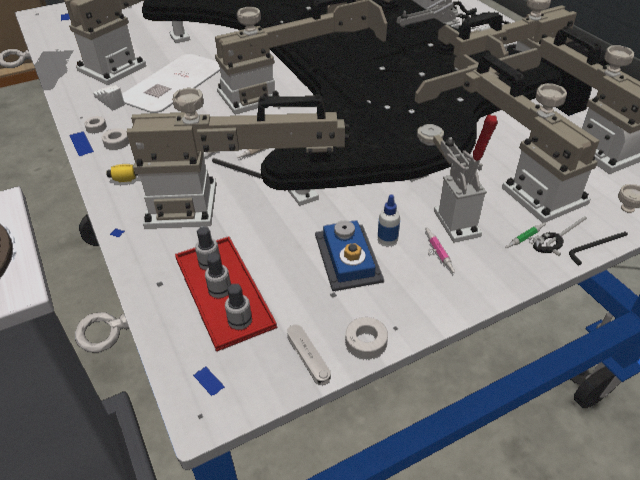

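View pics/top0.png

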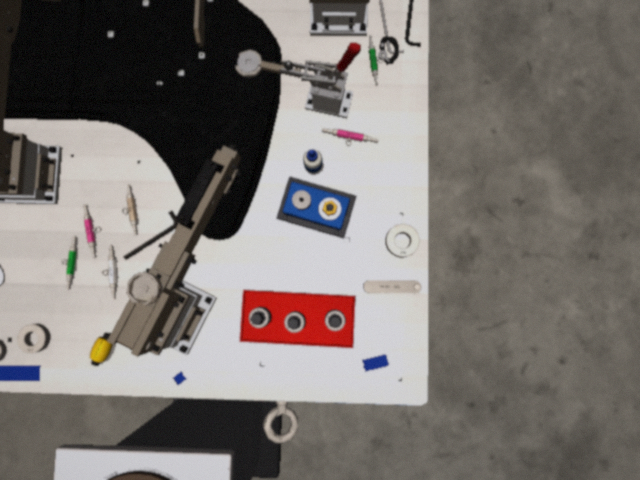

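Run:
```python
import cv2
t=cv2.imread("pics/top0.png"); s=cv2.imread("pics/scene0.png")
def crop(im,x,y,w,h,k,n): cv2.imwrite(n,cv2.resize(im[y:y+h,x:x+w],None,fx=k,fy=k,interpolation=cv2.INTER_CUBIC))
crop(t,235,280,130,75,6,"pics/t_tray.png")
crop(t,270,145,95,95,6,"pics/t_block.png")
crop(s,170,215,115,140,4,"pics/s_tray.png")
crop(s,305,190,110,105,5,"pics/s_block.png")
```

```text
(no output)
```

View pics/t_tray.png

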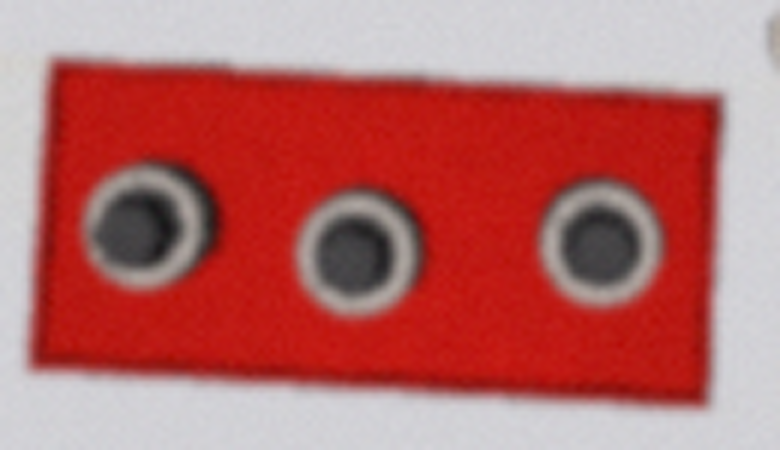

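View pics/t_block.png

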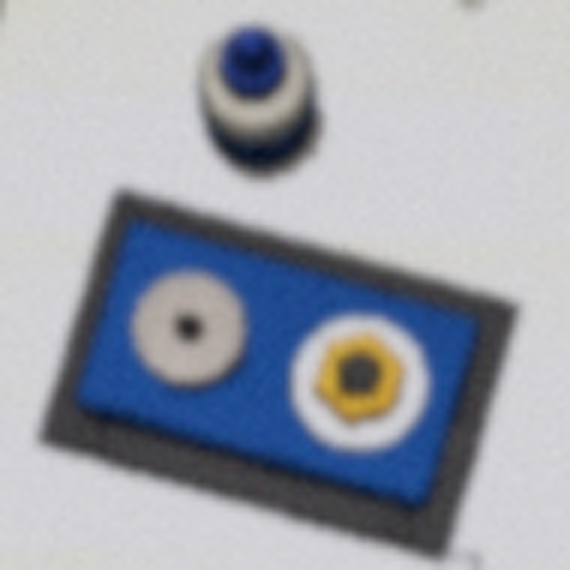

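View pics/s_tray.png

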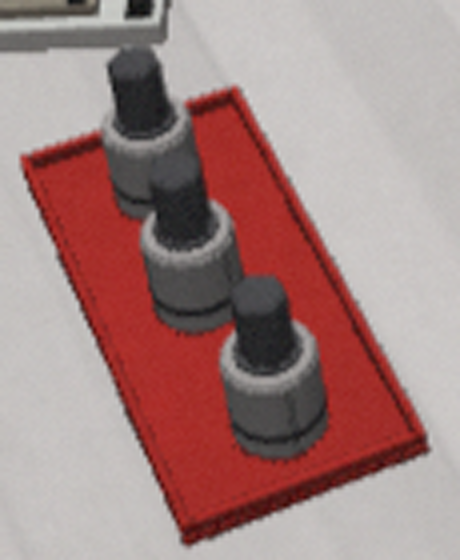

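View pics/s_block.png

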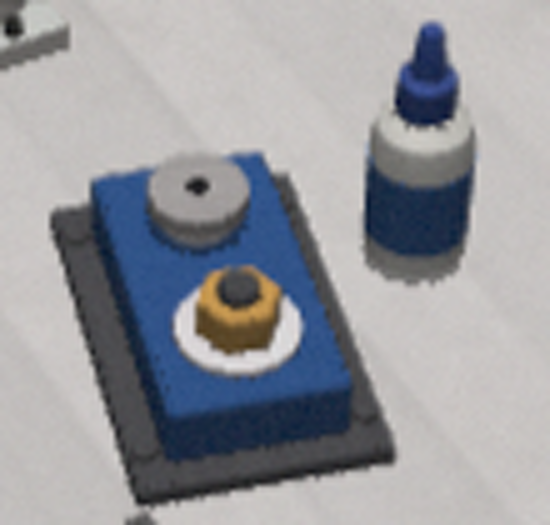

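```bash
cat > h.py <<'E'
import numpy as np,cv2
from scipy.optimize import least_squares
from plant import r
CM={n:r.camera_model(n) for n in("scene","top")}
def proj(n,X):
    c=CM[n];X=np.atleast_2d(X);f=240/np.tan(np.radians(c["fov_y"]/2))
    p=X@np.array(c["R"]).T+c["t"];return np.c_[c["cx"]+f*p[:,0]/p[:,2],c["cy"]+f*p[:,1]/p[:,2]]
def unproj(n,px,z):
    c=CM[n];f=240/np.tan(np.radians(c["fov_y"]/2));R=np.array(c["R"])
    d=R.T@np.array([(px[0]-c["cx"])/f,(px[1]-c["cy"])/f,1]);o=-R.T@c["t"]
    return o+d*(z-o[2])/d[2]
def uncrop(p,off,k): return (np.array(p)+.5)/k-.5+np.array(off)
def blk(p,L):
    x,y,a=p;a=np.radians(a);L=np.array(L,float)
    return np.c_[x+np.cos(a)*L[:,0]-np.sin(a)*L[:,1],y+np.sin(a)*L[:,0]+np.cos(a)*L[:,1],L[:,2]]
def crop(im,x,y,w,h,k,n): cv2.imwrite(n,cv2.resize(im[y:y+h,x:x+w],None,fx=k,fy=k,interpolation=cv2.INTER_CUBIC)[:,:,::-1])
E
python3 - <<'E'
from h import *
np.set_printoptions(suppress=True,precision=4)
# top view block points
T=lambda p:uncrop(p,(270,145),6); S=lambda p:uncrop(p,(305,190),5)
L=[[30,56,30],[30,-56,30],[-30,-56,30],[-30,56,30],[42,66,8],[42,-66,8],[-42,-66,8],[-42,66,8],[0,27,48],[0,-26,33]]
P=[(130,218),(480,322),(428,508),(80,405),(120,190),(520,303),(445,556),(42,440),(189,328),(361,383)]
L=np.array(L)/1000; P=np.array([T(p) for p in P])
# scene: bush hole, stud base etc
Ls=np.array([[0,27,48],[0,-26,33],[-42,66,8],[-42,-66,8],[42,-66,8]])/1000
Ps=np.array([S(p) for p in [(197,187),(238,327),(52,213),(140,503),(396,460)]])
def f(p,m): 
    o=[]
    if 't' in m:o.append(proj("top",blk(p,L))-P)
    if 's' in m:o.append(proj("scene",blk(p,Ls))-Ps)
    return np.concatenate(o).ravel()
for m in("t","s","ts"):
    s=least_squares(f,[.55,-.33,-16],args=(m,)); print(m,s.x,np.round(s.fun.reshape(-1,2),1).tolist())
p=s.x
print("bush,nut",blk(p,[[0,.027,.048],[0,-.026,.033]]))
Tt=lambda q:uncrop(q,(235,280),6);St=lambda q:uncrop(q,(170,215),4)
for a,b,sa,sb in [((145,227),(130,228),(148,135),(134,62)),((359,253),(353,255),(191,240),(177,168)),((602,244),(602,246),(270,360),(260,292))]:
    print("ring",unproj("top",Tt(a),.044),"adtop",unproj("top",Tt(b),.076),"sc ring",unproj("scene",St(sa),.044),"ad",unproj("scene",St(sb),.076))
for q in [(50,62),(722,95),(705,405),(32,367)]: print("tray",unproj("top",Tt(q),.012))
print("bottle",unproj("top",T((253,50)),.094), unproj("scene",S((415,262)),.0))
# clamp heights: tip of arm
for z in(.1,.15,.2): print(z,unproj("top",(225,155),z),unproj("scene",(340,125),z),'knob', unproj("top",(145,287),z),unproj("scene",(188,97),z))
E
```

```text
t [  0.5973  -0.3001 -14.9148] [[0.0, -0.2], [0.8, -0.6], [0.3, -0.0], [-1.2, -0.1], [-0.7, -0.6], [0.6, -0.0], [0.5, 1.1], [-0.7, 0.5], [0.2, -0.3], [0.1, 0.1]]
s [  0.5987  -0.3051 -15.6218] [[0.5, -0.4], [0.1, 1.1], [-0.3, 0.3], [-0.8, -0.3], [0.5, -0.7]]
ts [  0.5981  -0.3016 -14.8922] [[0.8, -0.6], [1.7, -1.0], [1.1, -0.4], [-0.3, -0.4], [0.1, -0.9], [1.4, -0.4], [1.4, 0.7], [0.1, 0.1], [1.0, -0.6], [0.9, -0.3], [-1.2, -1.5], [-1.2, -0.2], [-2.0, -0.6], [-1.6, -1.5], [-0.6, -2.4]]
bush,nut [[ 0.605  -0.2755  0.048 ]
 [ 0.5914 -0.3267  0.033 ]]
ring [ 0.3939 -0.2057  0.044 ] adtop [ 0.3956 -0.2059  0.076 ] sc ring [ 0.3941 -0.2159  0.044 ] ad [ 0.3963 -0.2083  0.076 ]
ring [ 0.3882 -0.2683  0.044 ] adtop [ 0.3899 -0.2688  0.076 ] sc ring [ 0.3893 -0.2766  0.044 ] ad [ 0.391  -0.2702  0.076 ]
ring [ 0.3928 -0.3387  0.044 ] adtop [ 0.3944 -0.3383  0.076 ] sc ring [ 0.3937 -0.3451  0.044 ] ad [ 0.3954 -0.3413  0.076 ]
tray [ 0.4404 -0.1704  0.012 ]
tray [ 0.436  -0.3743  0.012 ]
tray [ 0.3441 -0.3709  0.012 ]
tray [ 0.3492 -0.1688  0.012 ]
bottle [ 0.676  -0.2923  0.094 ] [ 0.6768 -0.3021  0.    ]
0.1 [ 0.6678 -0.1455  0.1   ] [ 0.7027 -0.088   0.1   ] knob [ 0.442  -0.0226  0.1   ] [0.492  0.1382 0.1   ]
0.15 [ 0.6547 -0.1566  0.15  ] [ 0.6657 -0.1547  0.15  ] knob [ 0.4426 -0.0412  0.15  ] [0.4725 0.0528 0.15  ]
0.2 [ 0.6415 -0.1676  0.2   ] [ 0.6286 -0.2214  0.2   ] knob [ 0.4432 -0.0597  0.2   ] [ 0.4529 -0.0327  0.2   ]
```

carry_out:
  plan:
    - [0,0,0.04,0,0,0]
    - [0,0,0.04,0,0,0]
    - [0,0,0.04,0,0,0]
    - [0.014,-0.038,0,0,0,-0.12]
    - [0.014,-0.038,0,0,0,-0.12]
    - [0.014,-0.038,0,0,0,-0.12]
    - [0.014,-0.038,0,0,0,-0.12]
    - [0.014,-0.038,0,0,0,-0.12]
    - [0.014,-0.038,0,0,0,-0.12]
    - [0.014,-0.038,0,0,0,-0.12]
    - [0.014,-0.038,0,0,0,-0.12]
    - [0.014,-0.038,0,0,0,-0.12]
  fingers: 1
  force: 40

```text
time_s: 1.1
tcp_pos: [0.4039, 0.2637, 0.3423]
eef_rot: [179.2, -0.0, -88.5]
contact_force: [0.5, 0.3, 0.0]
gripper_width: 0.0138
```

carry_out:
  plan:
    - [0.015,-0.038,0,0,0,-0.1]
    - [0.015,-0.038,0,0,0,-0.1]
    - [0.015,-0.038,0,0,0,-0.1]
    - [0.015,-0.038,0,0,0,-0.1]
    - [0.015,-0.038,0,0,0,-0.1]
    - [0.015,-0.038,0,0,0,-0.1]
    - [0.015,-0.038,0,0,0,-0.1]
    - [0.015,-0.038,0,0,0,-0.1]
    - [0.015,-0.038,0,0,0,0]
    - [0.015,-0.038,0,0,0,0]
    - [0.015,-0.038,0,0,0,0]
    - [0.015,-0.038,0,0,0,0]

```text
time_s: 2.1
tcp_pos: [0.5788, -0.2048, 0.342]
eef_rot: [179.2, 0.2, -137.1]
contact_force: [1.2, 0.4, 0.8]
gripper_width: 0.0006
```

Run:
```python
from plant import r
s=r.get_state();print(s)
```

```text
{'time_s': 2.1, 'joints': array([ -1.74634649,  12.38302123,   4.44018795,  -0.71401786,
       -82.52404449, -45.24250077]), 'qd': array([-46.38836609,  31.89344922,  39.54645884,   0.18596142,
        -8.19449318,  45.78736579]), 'joint_torque': array([  2.0745407 , -53.22069168,  27.44185567,   7.29140729,
         0.06777569,  -1.26790859]), 'tcp_pos': array([ 0.5787825 , -0.20484755,  0.3419749 ]), 'eef_rot': array([ 1.79168693e+02,  1.65979506e-01, -1.37085838e+02]), 'contact_force': array([1.21189544, 0.36278709, 0.78229001]), 'moment': array([ 0.23612245, -0.36430184,  0.01722486]), 'gripper_width': 0.0006470464404221092}
```

carry_out:
  plan:
    - [0.02,-0.034,-0.01,-0.0106,-0.0099,0.02]
    - [0.006,-0.03,-0.02,0,0,0.018]
    - [0,-0.007,-0.04,0,0,0]
    - [0,0,-0.04,0,0,0]
    - [0,0,-0.04,0,0,0]
    - [0,0,-0.04,0,0,0]
    - [0,0,-0.02,0,0,0]
    - [0,0,0,0,0,0]

```text
time_s: 2.77
tcp_pos: [0.6027, -0.2898, 0.1192]
eef_rot: [179.9, -0.0, -135.5]
contact_force: [-0.9, -0.4, -0.8]
gripper_width: 0.0002
```

Run:
```python
from h import *
s=r.get_state();print(s['tcp_pos'],s['eef_rot'],s['contact_force'])
for n,b in(("scene",(270,130,160,150,5)),("top",(240,120,150,130,5))):
    im=r.capture(n); crop(im,*b,f"pics/{n}1.png"); print(n,proj(n,s['tcp_pos']),(uv:=proj(n,s['tcp_pos'])[0]),(uv-np.array(b[:2])+.5)*5)
```

```text
[ 0.60266102 -0.28980623  0.11920481] [ 1.79935516e+02 -1.26540872e-02 -1.35504311e+02] [-0.86563678 -0.42667421 -0.81393143]
scene [[346.49046769 197.12073524]] [346.49046769 197.12073524] [384.95233847 338.10367621]
top [[308.47828651 192.62021771]] [308.47828651 192.62021771] [344.89143253 365.60108855]
```

View pics/scene1.png

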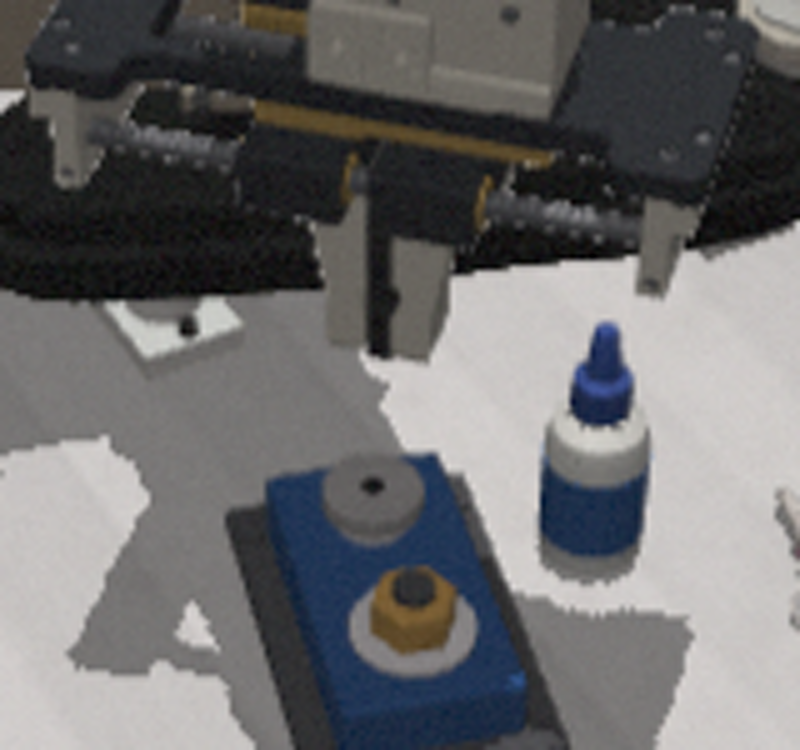

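View pics/top1.png

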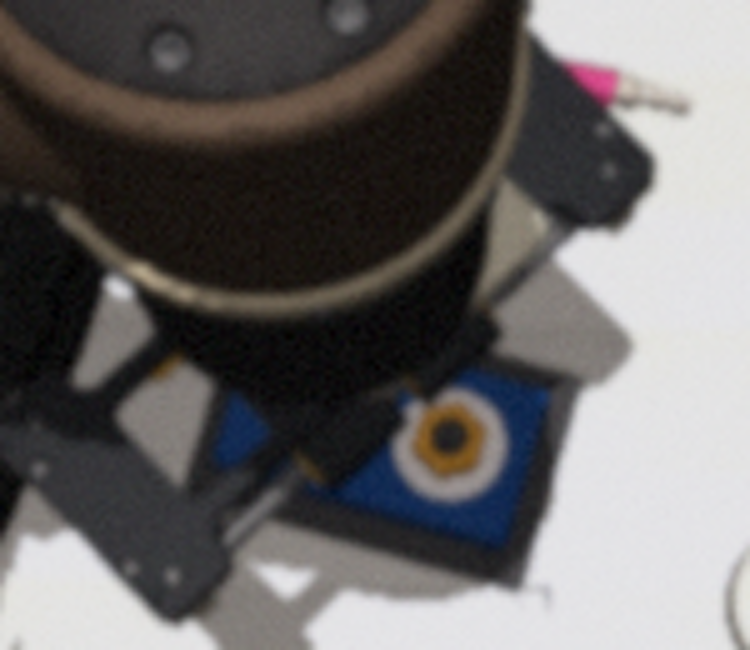

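Run:
```python
from h import *
t=r.get_state()['tcp_pos']
for z in(.05,.06,.066,.075,.085):
  for w in (.09,.097): print(z,w,(proj("scene",t+[w*.7,-w*.7,z])[0]-[270,130]+.5)*5)
```

```text
0.05 0.09 [697.7594868  246.49699094]
0.05 0.097 [721.84119911 250.78343076]
0.06 0.09 [700.8161082  218.49169088]
0.06 0.097 [725.10361396 222.7641611 ]
0.066 0.09 [702.67457574 201.46408623]
0.066 0.097 [727.08725328 205.72766279]
0.075 0.09 [705.49744697 175.60044615]
0.075 0.097 [730.10031834 179.84993526]
0.085 0.09 [708.68451862 146.39993816]
0.085 0.097 [733.50221985 150.63268358]
```

Run:
```python
from h import *
s=r.get_state();t=s['tcp_pos']
from scipy.spatial.transform import Rotation as Ro
R=Ro.from_euler('xyz',s['eef_rot'],degrees=True).as_matrix(); x,y=R[:,0],R[:,1]; print(x,y)
for sg,px in((1,(650,292)),(-1,(68,187))):
  for v in(-.03,-.02,0,.02,.03):
    q=least_squares(lambda p:(proj("scene",t+y*p[0]+x*v+[0,0,p[1]])[0]-[270,130]+.5)*5-px,[.09*sg,.05]).x; print(px,v,q)
```

```text
[-0.7125544  -0.70161439 -0.0018637 ] [-0.70160547  0.71255545 -0.00380742]
(650, 292) -0.03 [-0.07207236  0.0061995 ]
(650, 292) -0.02 [-0.07366705  0.01438468]
(650, 292) 0 [-0.07685644  0.03075505]
(650, 292) 0.02 [-0.08004583  0.04712542]
(650, 292) 0.03 [-0.08164053  0.05531061]
(68, 187) -0.03 [0.11564212 0.00537   ]
(68, 187) -0.02 [0.11136547 0.01356703]
(68, 187) 0 [0.10281216 0.0299611 ]
(68, 187) 0.02 [0.09425886 0.04635518]
(68, 187) 0.03 [0.08998221 0.05455221]
```

carry_out:
  plan:
    - [0.0015,0.007,-0.02,0,0,0]
    - [0.001,0.006,-0.02,0,0,0]
    - [0,0,-0.015,0,0,0]
    - [0,0,-0.006,0,0,0]
    - [0,0,0,0,0,0]

```text
time_s: 3.28
tcp_pos: [0.6167, -0.279, 0.0751]
eef_rot: [-178.7, 0.7, -135.3]
contact_force: [-0.4, -0.1, -0.3]
gripper_width: 0.0005
```

Run:
```python
from plant import r
s=r.get_state();print(s['tcp_pos'],s['contact_force'],s['moment'])
```

```text
[ 0.61670137 -0.27899504  0.07514747] [-0.41936747 -0.14326726 -0.28409474] [ 0.12512299 -0.03408168 -0.04349001]
```

carry_out:
  plan:
    - [0,0,0,0,0,0]
    - [0,0,0,0,0,0]

```text
time_s: 3.45
tcp_pos: [0.619, -0.2795, 0.0792]
eef_rot: [-178.5, 0.8, -135.2]
contact_force: [0.2, 0.7, 0.6]
gripper_width: 0.0002
```

Run:
```python
from plant import r
s=r.get_state();print(s)
```

```text
{'time_s': 3.45, 'joints': array([ -7.72956736,  26.65409074, -10.5686031 ,   0.37887066,
       -51.09021314, -37.72122191]), 'qd': array([-6.70137410e-04, -1.22021116e+00,  1.41673235e+00,  3.46407756e-01,
       -8.79240396e-01,  7.47981798e-02]), 'joint_torque': array([ 8.43882398e-02, -6.12981749e+01,  2.47013462e+01,  5.90144813e+00,
        1.19123762e-01,  4.59206276e-04]), 'tcp_pos': array([ 0.61896864, -0.27953059,  0.07916817]), 'eef_rot': array([-178.48130034,    0.79305523, -135.20665108]), 'contact_force': array([0.16520674, 0.69432349, 0.62099027]), 'moment': array([ 0.10625121, -0.01962944, -0.01627953]), 'gripper_width': 0.00021748922928453796}
```

```bash
cat > d.py <<'E'
import sys,numpy as np
from scipy.spatial.transform import Rotation as Ro
from plant import r
def delta(x,y,z,yaw):
    s=r.get_state()
    R=Ro.from_euler('xyz',s['eef_rot'],degrees=True);D=Ro.from_euler('xyz',[180,0,yaw],degrees=True)
    np.set_printoptions(suppress=True,precision=4)
    print('now',s['tcp_pos'],s['eef_rot'],'F',s['contact_force'],'M',s['moment'],'w',round(s['gripper_width'],4),'j6',round(s['joints'][5],1),'t',s['time_s'])
    print('delta',np.array([x,y,z])-s['tcp_pos'],(D*R.inv()).as_rotvec())
if __name__=='__main__': delta(*map(float,sys.argv[1:]))
E
python3 d.py .605 -.277 .06 -135
```

```text
now [ 0.619  -0.2795  0.0792] [-178.4813    0.7931 -135.2067] F [0.1652 0.6943 0.621 ] M [ 0.1063 -0.0196 -0.0163] w 0.0002 j6 -37.7 t 3.45
delta [-0.014   0.0025 -0.0192] [0.009  0.0285 0.0038]
```

carry_out:
  plan:
    - [-0.007,0.0012,-0.009,0.0045,0.014,0.002]
    - [-0.007,0.0012,-0.009,0.0045,0.014,0.002]
    - [0,0,0,0,0,0]
    - [0,0,0,0,0,0]

```text
time_s: 3.78
tcp_pos: [0.6055, -0.2776, 0.0639]
eef_rot: [-179.8, 0.1, -135.0]
contact_force: [-0.1, 0.2, 0.3]
gripper_width: 0.0004
```

```bash
python3 d.py .605 -.277 .054 -135
```

```text
now [ 0.6055 -0.2776  0.0639] [-179.8381    0.1377 -134.9602] F [-0.1435  0.2156  0.3454] M [ 0.0757 -0.1432 -0.0256] w 0.0004 j6 -37.0 t 3.7833
delta [-0.0005  0.0006 -0.0099] [ 0.0003  0.0037 -0.0007]
```

carry_out:
  plan:
    - [0,0,-0.006,0,0.003,0]
    - [0,0,-0.005,0,0,0]
    - [0,0,-0.004,0,0,0]
    - [0,0,-0.004,0,0,0]
    - [0,0,-0.004,0,0,0]
    - [0,0,-0.004,0,0,0]

```text
time_s: 4.28
tcp_pos: [0.606, -0.2781, 0.0378]
eef_rot: [-179.9, -0.0, -134.9]
contact_force: [-15.7, 14.6, 54.5]
gripper_width: 0.0008
```

```bash
python3 d.py .605 -.277 .038 -135
```

```text
now [ 0.606  -0.2781  0.0378] [-179.8926   -0.0441 -134.8776] F [-15.7058  14.6389  54.5381] M [5.3625 5.8864 0.0193] w 0.0008 j6 -37.1 t 4.2833
delta [-0.001   0.0011  0.0002] [ 0.0019  0.0008 -0.0021]
```

carry_out:
  plan:
    - [0,0,-0.001,0,0,0]
    - [0,0,-0.001,0,0,0]

```text
time_s: 4.45
tcp_pos: [0.6059, -0.2781, 0.0383]
eef_rot: [-179.8, -0.1, -134.8]
contact_force: [-2.0, 0.5, 6.3]
gripper_width: 0.0005
```

```bash
python3 d.py .605 -.277 .1 -135
```

```text
now [ 0.6059 -0.2781  0.0383] [-179.8443   -0.0649 -134.8036] F [-1.9986  0.4607  6.2832] M [ 0.3501  0.7343 -0.0475] w 0.0005 j6 -37.1 t 4.45
delta [-0.0009  0.0011  0.0617] [ 0.0027  0.0011 -0.0034]
```

carry_out:
  plan:
    - [0,0,0.02,0,0,0]
    - [0,0,0.03,0,0,0]
    - [0,0,0.03,0,0,0]
    - [0,0,0.03,0,0,0]
    - [-0.02,0,0.02,0,0,0]
    - [-0.03,-0.01,0,0,0,0]
    - [-0.03,-0.01,0,0,0,0]
    - [-0.03,-0.01,0,0,0,0]
    - [-0.03,-0.01,0,0,0,0]
    - [-0.015,0,0,0,0,0]
    - [0,0,0,0,0,0]
  fingers: 0

```text
time_s: 5.37
tcp_pos: [0.4441, -0.3176, 0.1695]
eef_rot: [-179.9, -0.2, -134.6]
contact_force: [-0.7, 0.4, -0.1]
gripper_width: 0.0435
```

```bash
python3 d.py .394 -.34 .1 -135;  python3 - <<'E'
from h import *
im=r.capture("scene"); cv2.imwrite("pics/scene2.png",im[:,:,::-1]); 
crop(im,170,215,115,130,6,"pics/s_tray2.png");crop(im,305,210,90,85,8,"pics/s_block2.png")
E
```

```text
now [ 0.4441 -0.3176  0.1695] [-179.9173   -0.1826 -134.6381] F [-0.6747  0.4305 -0.1469] M [ 0.1272 -0.1065  0.0016] w 0.0435 j6 -29.9 t 5.3667
delta [-0.0501 -0.0224 -0.0695] [ 0.0033 -0.0012 -0.0063]
```

View pics/s_tray2.png

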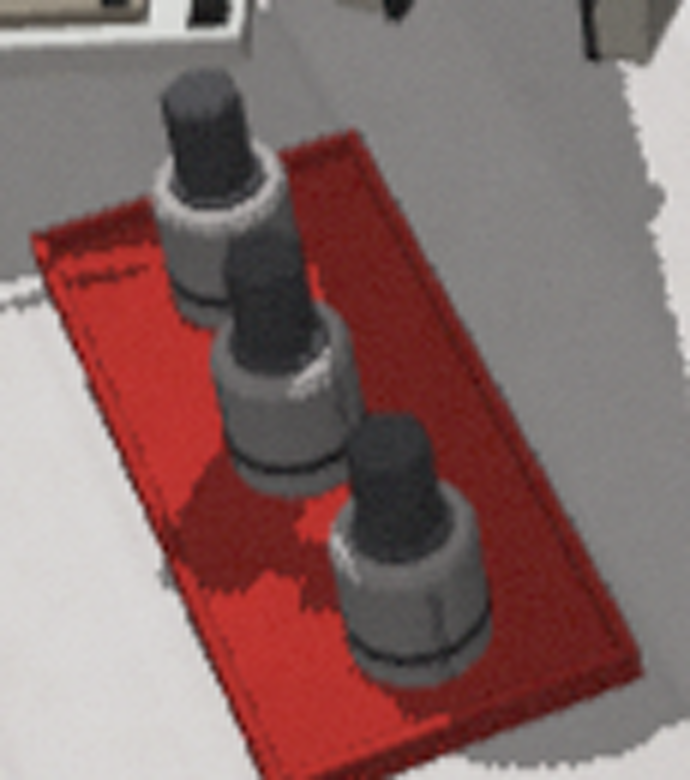

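View pics/s_block2.png

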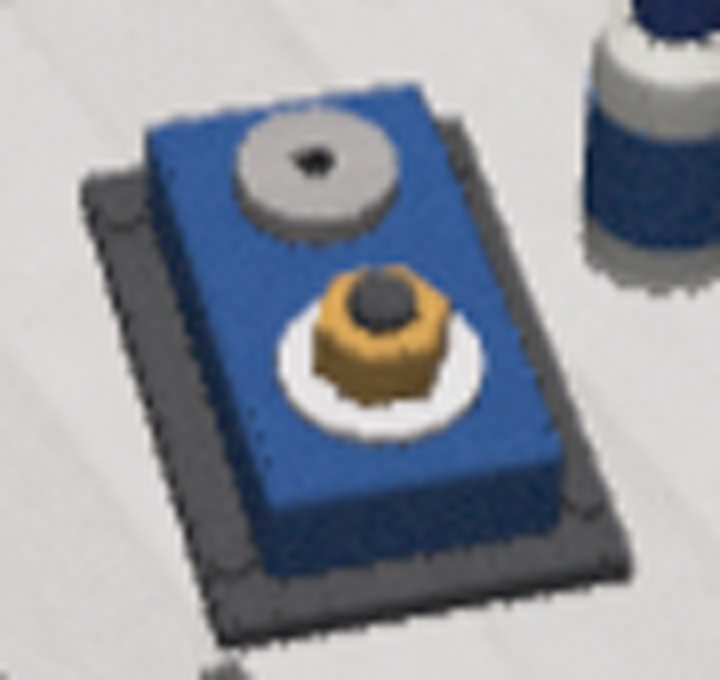

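Run:
```python
import cv2,numpy as np
s=cv2.imread("pics/scene0.png");t=cv2.imread("pics/top0.png")
o=[]
for x,y in((194,224),(204,251),(224,281)):
    c=s[y:y+36,x:x+30].astype(float);c=np.clip((c-30)*3,0,255).astype(np.uint8);o.append(cv2.resize(c,None,fx=8,fy=8,interpolation=cv2.INTER_CUBIC))
a=np.hstack(o);o=[]
for x,y in((242,303),(279,307),(320,306)):
    c=t[y:y+28,x:x+30].astype(float);c=np.clip((c-30)*3,0,255).astype(np.uint8);o.append(cv2.resize(c,None,fx=8,fy=8,interpolation=cv2.INTER_CUBIC))
cv2.imwrite("pics/hex.png",np.vstack([a,np.hstack(o)]))
```

```text
(no output)
```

View pics/hex.png

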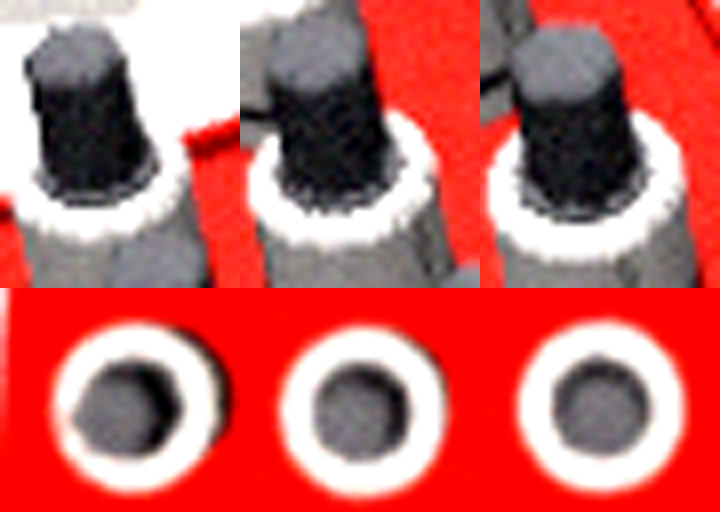

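```bash
cat > hexfit.py <<'E'
from h import *
def hexpts(x,y,z,a,af=.018):
    R=af/2/np.cos(np.pi/6);A=np.radians(a+30*0)+np.arange(6)*np.pi/3  # corners at a, flats at a+30 (=+-y when a=0)
    return np.c_[x+R*np.cos(A),y+R*np.sin(A),np.full(6,z)]
def score(im,cam,x,y,z,a,af=.018,k=16):
    # inside mean vs ring outside mean abs gradient
    P=proj(cam,hexpts(x,y,z,a,af)); c=P.mean(0)
    m=np.zeros(im.shape[:2],np.float32)
    def mask(s):
        q=(c+(P-c)*s)
        big=np.zeros((40*k,40*k),np.uint8); off=np.floor(c)-20
        cv2.fillPoly(big,[np.round((q-off+.5)*k-.5).astype(np.int32)],255)
        return cv2.resize(big,(40,40),interpolation=cv2.INTER_AREA).astype(float)/255,off.astype(int)
    mi,off=mask(1.0);mo,_=mask(1.3)
    w=im[off[1]:off[1]+40,off[0]:off[0]+40].astype(float)
    return w,mi,mo
def fit(im,cam,x0,y0,z,f,af=.018):
    g=f(im)
    res=[]
    for a in range(0,60,4):
        best=None
        def cost(p):
            w,mi,mo=score(g,cam,x0+p[0]/1000,y0+p[1]/1000,z,a,af)
            ring=np.clip(mo-mi,0,1)
            inside=(w*mi).sum()/mi.sum()
            v=(mi*(w-inside)**2).sum()/mi.sum()
            r_=(ring*np.clip(np.abs(w-inside),0,25)).sum()/ring.sum()
            return np.sqrt(v)-r_
        from scipy.optimize import minimize
        b=min((minimize(cost,s,method='Nelder-Mead',options=dict(initial_simplex=[s,[s[0]+1.5,s[1]],[s[0],s[1]+1.5]],xatol=.05,fatol=.01)) for s in([0,0],[1,-2.])),key=lambda q:q.fun)
        res.append((round(b.fun,2),a,np.round(b.x,1).tolist()))
    return sorted(res)[:5]
E
python3 - <<'E'
from hexfit import *
s=cv2.imread("pics/scene0.png")
f=lambda im:im[:,:,2]
for x,y in((.3963,-.2083),(.391,-.2702),(.3954,-.3413)): print(fit(s,"scene",x,y,.076,f))
E
```

```text
[(np.float64(-9.95), 24, [-1.1, -2.2]), (np.float64(-9.92), 28, [-1.2, -2.0]), (np.float64(-9.88), 32, [-1.0, -1.6]), (np.float64(-9.84), 20, [-1.1, -1.8]), (np.float64(-9.54), 16, [-1.3, -1.9])]
[(np.float64(-10.6), 0, [-1.3, 1.0]), (np.float64(-10.49), 4, [-1.1, 0.9]), (np.float64(-10.41), 56, [-1.4, 1.2]), (np.float64(-10.37), 8, [-0.8, 0.8]), (np.float64(-10.29), 12, [-0.7, 0.9])]
[(np.float64(-10.11), 32, [-1.5, -1.0]), (np.float64(-10.05), 36, [-1.5, -1.1]), (np.float64(-9.95), 28, [-1.4, -1.0]), (np.float64(-9.59), 40, [-1.6, -1.2]), (np.float64(-9.32), 24, [-1.3, -1.3])]
```

carry_out:
  plan:
    - [-0.018,-0.008,-0.02,0.001,0,-0.07]
    - [-0.018,-0.008,-0.02,0.001,0,-0.07]
    - [-0.012,-0.006,-0.02,0.001,0,-0.07]
    - [0,0,0,0,0,0]
    - [0,0,0,0,0,0]
  fingers: 0

```text
time_s: 5.83
tcp_pos: [0.4011, -0.3411, 0.1087]
eef_rot: [-179.7, 0.0, -147.0]
contact_force: [0.9, -1.5, 0.7]
gripper_width: 0.0437
```

```bash
python3 d.py .394 -.341 .047 -147
```

```text
now [ 0.4011 -0.3411  0.1087] [-179.6878    0.0386 -146.9729] F [ 0.8771 -1.542   0.6556] M [ 0.0096 -0.2654  0.0197] w 0.0437 j6 -38.2 t 5.8333
delta [-0.0071  0.0001 -0.0617] [ 0.0042  0.0035 -0.0005]
```

carry_out:
  plan:
    - [-0.0035,0,-0.01,0.004,0.0035,0]
    - [-0.0035,0,-0.01,0,0,0]
    - [0,0,0,0,0,0]
    - [0,0,0,0,0,0]

```text
time_s: 6.17
tcp_pos: [0.3988, -0.3413, 0.0888]
eef_rot: [-179.9, 0.1, -146.5]
contact_force: [-0.1, 0.2, 0.4]
gripper_width: 0.0439
```

```bash
python3 d.py .394 -.341 .047 -147
python3 - <<'E'
from h import *
im=r.capture("scene"); crop(im,190,225,100,100,7,"pics/s3.png")
t=r.get_state()['tcp_pos'];print((proj("scene",t)[0]-[190,225]+.5)*7)
im=r.capture("top"); crop(im,280,270,100,80,7,"pics/t3.png")
E
```

```text
now [ 0.3988 -0.3413  0.0888] [-179.8506    0.0721 -146.5219] F [-0.0788  0.2206  0.4417] M [ 0.0343 -0.1652 -0.0124] w 0.0439 j6 -37.5 t 6.1667
delta [-0.0048  0.0003 -0.0418] [ 0.0015  0.0025 -0.0083]
[324.18507226 392.61541869]
```

View pics/s3.png

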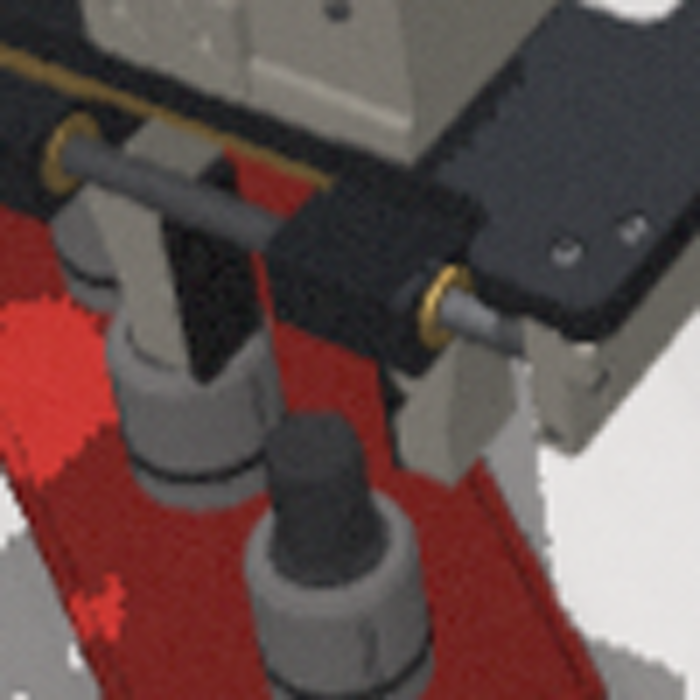

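carry_out:
  plan:
    - [-0.005,0,-0.008,0.001,0.002,-0.008]
    - [-0.001,0,-0.011,0,0,0]
    - [0,0,-0.011,0,0,0]
    - [0,0,-0.008,0,0,0]
    - [0,0,-0.002,0,0,0]
    - [0,0,0,0,0,0]

```text
time_s: 6.77
tcp_pos: [0.3944, -0.3415, 0.0486]
eef_rot: [-179.7, 0.2, -147.0]
contact_force: [-0.2, 0.1, 0.1]
gripper_width: 0.0437
```

```bash
python3 d.py .394 -.341 .047 -147
```

```text
now [ 0.3944 -0.3415  0.0486] [-179.7239    0.1845 -146.9751] F [-0.201   0.0654  0.1494] M [ 0.081  -0.1339 -0.0039] w 0.0437 j6 -37.7 t 6.7667
delta [-0.0004  0.0005 -0.0016] [ 0.0023  0.0053 -0.0004]
```

carry_out:
  plan:
    - [0,0,-0.001,0.002,0.005,0]
    - [0,0,0,0,0,0]
    - [0,0,0,0,0,0]
    - [0,0,0,0,0,0]
    - [0,0,0,0,0,0]
    - [0,0,0,0,0,0]
  fingers: 1
  force: 45

```text
time_s: 7.27
tcp_pos: [0.3951, -0.3418, 0.0488]
eef_rot: [-179.9, 0.0, -147.0]
contact_force: [-0.5, -0.1, -2.7]
gripper_width: 0.0175
```

```bash
python3 d.py .394 -.341 .2 -135
python3 - <<'E'
from h import *
im=r.capture("scene"); crop(im,190,225,100,100,7,"pics/s4.png")
E
```

```text
now [ 0.3951 -0.3418  0.0488] [-179.9285    0.0386 -146.9737] F [-0.4702 -0.05   -2.7316] M [ 0.1299 -0.1553  0.0206] w 0.0175 j6 -37.7 t 7.2667
delta [-0.0011  0.0008  0.1512] [0.0005 0.0013 0.209 ]
```

View pics/s4.png

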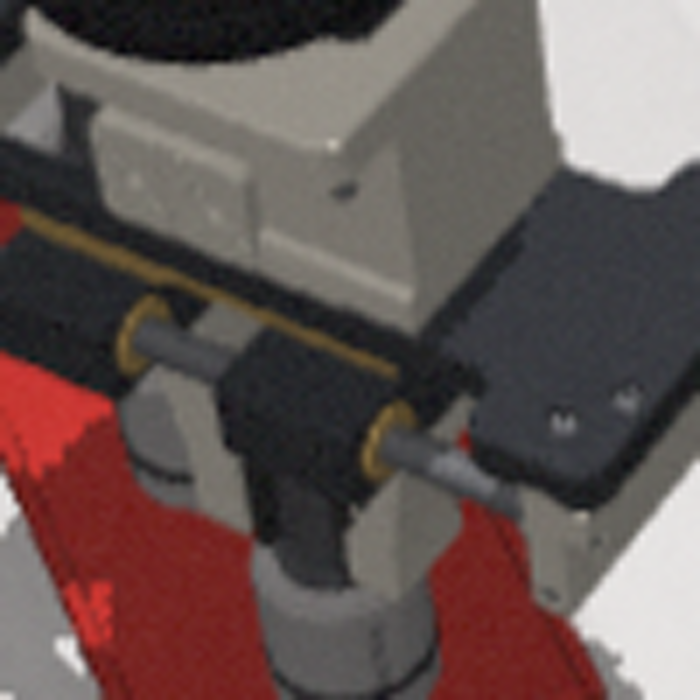

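carry_out:
  plan:
    - [0,0,0.01,0,0,0]
    - [0,0,0.02,0,0,0]
    - [0,0,0.03,0,0,0]
    - [0,0,0.03,0,0,0]
    - [0.02,0.002,0.01,0,0,0.05]
    - [0.03,0.002,0,0,0,0.05]
    - [0.03,0.002,0,0,0,0.05]
    - [0.03,0.002,0,0,0,0.05]
    - [0.03,0.002,0,0,0,0]
    - [0.02,0.002,0,0,0,0]
    - [0.01,0,0,0,0,0]
    - [0,0,0,0,0,0]

```text
time_s: 8.32
tcp_pos: [0.5678, -0.3274, 0.1627]
eef_rot: [-179.9, 0.0, -135.1]
contact_force: [-0.0, 0.3, -1.9]
gripper_width: 0.0176
```

```bash
python3 d.py .591 -.328 .12 -135
```

```text
now [ 0.5678 -0.3274  0.1627] [-179.8529    0.0316 -135.0896] F [-0.0121  0.34   -1.8983] M [ 0.0149 -0.147  -0.0058] w 0.0176 j6 -32.2 t 8.3167
delta [ 0.0232 -0.0006 -0.0427] [0.0014 0.0022 0.0016]
```

carry_out:
  plan:
    - [0.01,0,-0.01,0.001,0.002,0]
    - [0.01,0,-0.015,0,0,0]
    - [0.002,0,-0.015,0,0,0]
    - [0,0,0,0,0,0]
    - [0,0,0,0,0,0]

```text
time_s: 8.73
tcp_pos: [0.5887, -0.3274, 0.1193]
eef_rot: [179.9, -0.0, -135.2]
contact_force: [0.5, 0.7, -1.4]
gripper_width: 0.0175
```

```bash
python3 d.py .591 -.328 .11 -135
python3 - <<'E'
from h import *
im=r.capture("scene"); crop(im,305,190,100,100,7,"pics/s5.png")
cv2.imwrite("pics/s5raw.png",im[:,:,::-1])
im=r.capture("top"); crop(im,280,160,100,90,7,"pics/t5.png");cv2.imwrite("pics/t5raw.png",im[:,:,::-1])
E
```

```text
now [ 0.5887 -0.3274  0.1193] [ 179.888    -0.0474 -135.1796] F [ 0.4733  0.665  -1.3562] M [ 0.0689 -0.2102  0.034 ] w 0.0175 j6 -32.6 t 8.7333
delta [ 0.0023 -0.0006 -0.0093] [-0.0008 -0.002   0.0031]
```

View pics/s5.png

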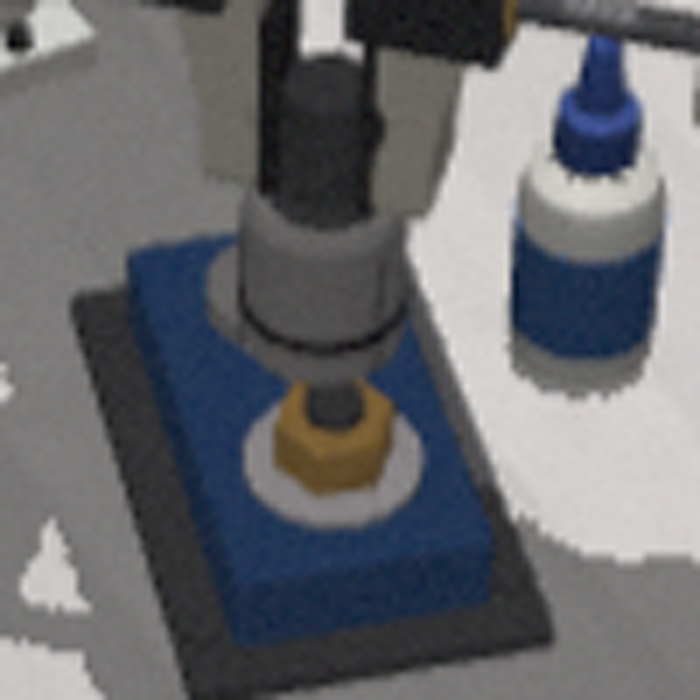

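View pics/t5.png

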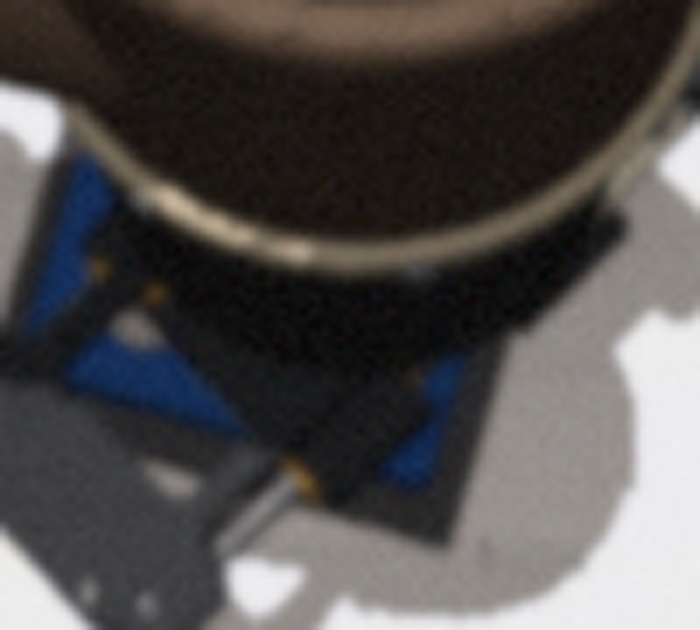

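```bash
cat > meas.py <<'E'
from h import *
def circ(x,y,z,d,n=180):
    A=np.linspace(0,2*np.pi,n);return np.c_[x+d/2*np.cos(A),y+d/2*np.sin(A),np.full(n,z)]
E
python3 - <<'E'
from meas import *
C=lambda p:(p-np.array([305,190])+.5)*7
s=r.get_state();t=s['tcp_pos']
for nm,z in(("mouth",.0745),("bodytop",.1145)):
    q=C(proj("scene",circ(t[0],t[1],z,.036)));print(nm,q.min(0),q.max(0))
f=least_squares(lambda p:np.r_[(lambda q:np.r_[q.min(0)-[243,402],q.max(0)-[424,528]])(C(proj("scene",circ(p[0],p[1],.033,.041))))],[.59,-.328]);print("washer",f.x,f.fun)
# dot stud top center crop (334,400)
print("stud",unproj("scene",np.array([334,400])/7-.5+[305,190],.052))
E
python3 - <<'E'
import cv2
im=cv2.imread("pics/s5raw.png");c=im[215:275,330:375]
cv2.imwrite("pics/s5z.png",cv2.resize(c,None,fx=12,fy=12,interpolation=cv2.INTER_CUBIC))
E
```

```text
mouth [235.84814841 272.63964645] [401.70783308 387.43746793]
bodytop [236.4574762  135.74694027] [407.58977998 250.16637443]
washer [ 0.59183309 -0.32946694] [-1.06290494 -2.58634703  1.06025672  2.38368576]
stud [ 0.59219523 -0.32833009  0.052     ]
```

View pics/s5z.png

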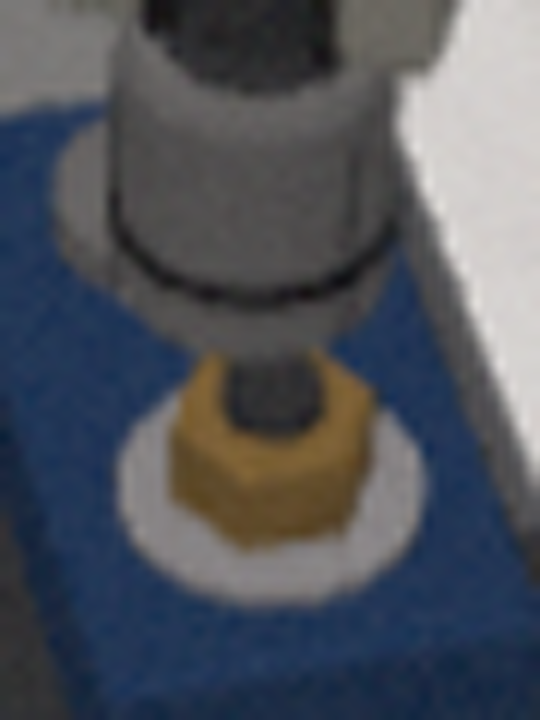

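carry_out:
  plan:
    - [0.002,-0.001,-0.008,-0.001,-0.002,0.003]
    - [0,0,-0.006,0,0,0]
    - [0,0,-0.003,0,0,0]
    - [0,0,0,0,0,0]

```text
time_s: 9.17
tcp_pos: [0.5908, -0.3291, 0.1033]
eef_rot: [-179.8, 0.1, -135.0]
contact_force: [1.0, -0.2, -2.8]
gripper_width: 0.0177
```

```bash
python3 d.py .591 -.3283 .091 -135
```

```text
now [ 0.5908 -0.3291  0.1033] [-179.8166    0.1002 -135.0378] F [ 1.0203 -0.2037 -2.8463] M [ 0.1048 -0.0697  0.0026] w 0.0177 j6 -32.4 t 9.1667
delta [ 0.0002  0.0008 -0.0123] [0.001  0.0035 0.0007]
```

carry_out:
  plan:
    - [0,0.0006,-0.004,0.001,0.003,0]
    - [0,0,-0.003,0,0,0]
    - [0,0,-0.003,0,0,0]
    - [0,0,-0.003,0,0,0]
    - [0,0,-0.003,0,0,0]
    - [0,0,-0.003,0,0,0]

```text
time_s: 9.67
tcp_pos: [0.5914, -0.3297, 0.0908]
eef_rot: [-179.7, -0.1, -134.9]
contact_force: [-8.5, 8.0, 21.1]
gripper_width: 0.0174
```

```bash
python3 d.py .591 -.3283 .0778 -135
```

```text
now [ 0.5914 -0.3297  0.0908] [-179.7198   -0.0504 -134.8751] F [-8.5007  8.0253 21.0597] M [3.5275 3.1389 0.0727] w 0.0174 j6 -32.4 t 9.6667
delta [-0.0004  0.0014 -0.013 ] [ 0.0041  0.0028 -0.0022]
```

carry_out:
  plan:
    - [0,0.002,-0.001,0.004,0.003,0]
    - [0,0.001,-0.0015,0,0,0]
    - [-0.0015,0,-0.0015,0,0,0]
    - [-0.0015,0,-0.0015,0,0,0]
    - [0,-0.0015,-0.0015,0,0,0]
    - [0,-0.0015,-0.0015,0,0,0]

```text
time_s: 10.17
tcp_pos: [0.5919, -0.3291, 0.0908]
eef_rot: [-179.5, 0.3, -134.7]
contact_force: [-4.9, 9.5, 15.7]
gripper_width: 0.0177
```

```bash
python3 d.py .591 -.3283 .0778 -135
```

```text
now [ 0.5919 -0.3291  0.0908] [-179.4519    0.2619 -134.682 ] F [-4.934   9.4668 15.6828] M [4.0259 1.8299 0.111 ] w 0.0177 j6 -32.1 t 10.1667
delta [-0.0009  0.0008 -0.013 ] [ 0.0035  0.01   -0.0055]
```

Run:
```python
from meas import *
im=r.capture("scene"); crop(im,325,205,55,65,11,"pics/s6.png")
C=lambda p:(p-np.array([325,205])+.5)*11
t=r.get_state()['tcp_pos']
for nm,x,y,z,d in(("mouth",t[0],t[1],.046,.036),("washer",.5918,-.3295,.033,.041),("washerTCP",t[0],t[1],.033,.041)):
    q=C(proj("scene",circ(x,y,z,d)));print(nm,q.min(0),q.max(0))
```

```text
mouth [177.22439899 409.05025175] [432.30832709 589.64536602]
washer [160.09509842 462.86819714] [447.86980931 668.69236243]
washerTCP [159.14832793 461.20514345] [446.84604855 666.92112   ]
```

View pics/s6.png

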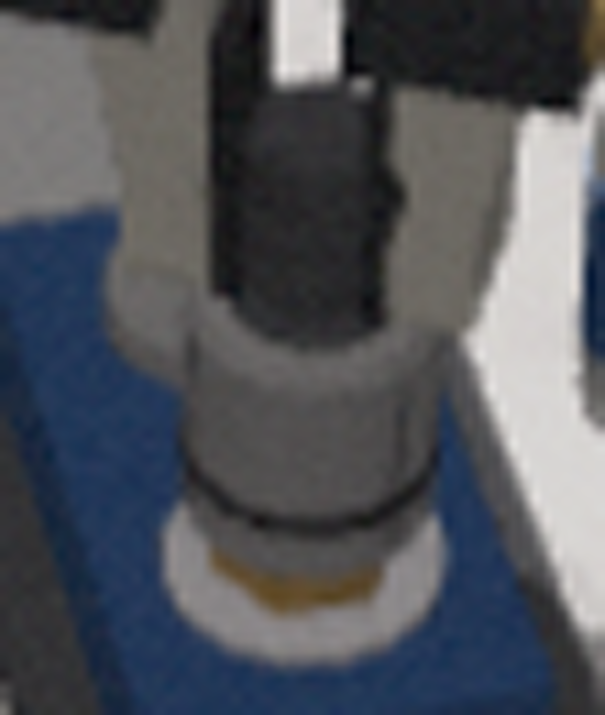

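carry_out:
  plan:
    - [0,0,0.003,0.003,0.01,-0.005]
    - [-0.0012,-0.001,0.001,0,0,0]
    - [0,0,0,0,0,0]

```text
time_s: 10.47
tcp_pos: [0.5908, -0.3296, 0.0947]
eef_rot: [-180.0, 0.0, -135.0]
contact_force: [0.3, -0.6, -1.4]
gripper_width: 0.0177
```

```bash
python3 d.py .5905 -.33 .0778 -135
python3 - <<'E'
from meas import *
im=r.capture("scene"); crop(im,325,205,55,65,11,"pics/s7.png")
C=lambda p:(p-np.array([325,205])+.5)*11
t=r.get_state()['tcp_pos']
for nm,x,y,z,d in(("mouth",t[0],t[1],t[2]-.0448,.036),("bodytop",t[0],t[1],t[2]-.0048,.036),("adtop",t[0],t[1],t[2]+.0272,.0195),("washerTCP",t[0],t[1],.033,.041)):
    q=C(proj("scene",circ(x,y,z,d)));print(nm,q.min(0),q.max(0))
E
```

```text
now [ 0.5908 -0.3296  0.0947] [-179.9972    0.0059 -134.9684] F [ 0.2568 -0.5817 -1.4255] M [ 0.0217 -0.077   0.0182] w 0.0177 j6 -32.3 t 10.4667
delta [-0.0003 -0.0004 -0.0169] [-0.      0.0001 -0.0006]
mouth [172.73133198 394.98144051] [428.7107157  575.82362175]
bodytop [174.36027455 187.83109123] [438.32720443 368.33686511]
adtop [237.73207213  53.0131917 ] [384.36607384 150.4651089 ]
washerTCP [154.54132266 465.74702311] [442.43739611 671.75584307]
```

View pics/s7.png

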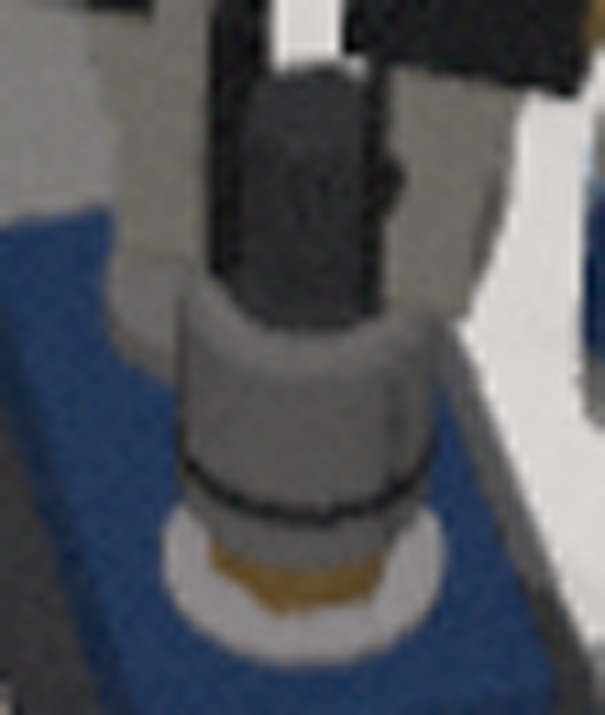

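carry_out:
  plan:
    - [0,0,-0.003,0,0,0]
    - [0,0,-0.003,0,0,0]
    - [0,0,-0.003,0,0,0]
    - [0,0,-0.003,0,0,0]

```text
time_s: 10.85
tcp_pos: [0.5908, -0.3314, 0.0907]
eef_rot: [-179.8, -0.1, -134.8]
contact_force: [-7.5, 8.5, 23.0]
gripper_width: 0.0175
```

```bash
python3 d.py .5905 -.33 .0778 -135
```

```text
now [ 0.5908 -0.3314  0.0907] [-179.7557   -0.1304 -134.8037] F [-7.5174  8.543  22.9786] M [4.1144 2.9233 0.0229] w 0.0175 j6 -32.3 t 10.85
delta [-0.0003  0.0014 -0.0129] [ 0.0046  0.0014 -0.0034]
```

carry_out:
  plan:
    - [0,0.0015,0.003,0.004,0.001,-0.003]
    - [0,0.001,0,0,0,0]
    - [0,0.0005,-0.002,0,0,0]
    - [0,0.0005,-0.002,0,0,0]
    - [0,0.0005,-0.003,0,0,0]
    - [0,0.0005,-0.003,0,0,0]

```text
time_s: 11.35
tcp_pos: [0.5911, -0.3288, 0.0908]
eef_rot: [-179.6, -0.1, -134.8]
contact_force: [-9.1, 8.2, 27.9]
gripper_width: 0.0176
```

```bash
python3 d.py .5905 -.33 .0778 -135
```

```text
now [ 0.5911 -0.3288  0.0908] [-179.6489   -0.1306 -134.8012] F [-9.105   8.1712 27.9023] M [3.4025 3.7378 0.0524] w 0.0176 j6 -32.6 t 11.35
delta [-0.0006 -0.0012 -0.013 ] [ 0.0059  0.0027 -0.0035]
```

carry_out:
  plan:
    - [0,0,0.02,0.006,0.003,0]
    - [0,0,0.03,0,0,0]
    - [-0.03,-0.002,0.025,0,0,-0.04]
    - [-0.035,-0.002,0,0,0,-0.04]
    - [-0.035,-0.002,0,0,0,-0.04]
    - [-0.035,-0.002,0,0,0,-0.04]
    - [-0.03,-0.002,0,0,0,-0.04]
    - [-0.012,0,-0.01,0,0,0]
    - [0,0,-0.03,0,0,0]
    - [0,0,-0.03,0,0,0]
    - [0,0,0,0,0,0]
    - [0,0,0,0,0,0]

```text
time_s: 12.35
tcp_pos: [0.4032, -0.3387, 0.0888]
eef_rot: [179.7, -0.2, -146.9]
contact_force: [1.0, -0.6, -1.2]
gripper_width: 0.0177
```

```bash
python3 d.py .395 -.342 .049 -147
```

```text
now [ 0.4032 -0.3387  0.0888] [ 179.7372   -0.2495 -146.887 ] F [ 0.9963 -0.6484 -1.2121] M [ 0.0248 -0.2225  0.065 ] w 0.0177 j6 -38.3 t 12.35
delta [-0.0082 -0.0033 -0.0398] [-0.0015 -0.0062 -0.002 ]
```

carry_out:
  plan:
    - [-0.005,-0.002,-0.01,-0.0015,-0.006,-0.002]
    - [-0.004,-0.0015,-0.012,0,0,0]
    - [0,0,-0.009,0,0,0]
    - [0,0,-0.003,0,0,0]
    - [0,0,0,0,0,0]

```text
time_s: 12.77
tcp_pos: [0.3978, -0.3439, 0.0572]
eef_rot: [-179.8, 0.0, -146.9]
contact_force: [0.3, 1.1, -2.6]
gripper_width: 0.0174
```

```bash
python3 d.py .395 -.342 .049 -147
```

```text
now [ 0.3978 -0.3439  0.0572] [-179.804     0.022  -146.8716] F [ 0.3021  1.0816 -2.6203] M [ 0.0827 -0.1272  0.04  ] w 0.0174 j6 -37.6 t 12.7667
delta [-0.0028  0.0019 -0.0082] [ 0.0027  0.0022 -0.0022]
```

carry_out:
  plan:
    - [-0.002,0.001,-0.004,0.0025,0.002,-0.002]
    - [0,0,-0.003,0,0,0]
    - [0,0,-0.002,0,0,0]
    - [0,0,-0.002,0,0,0]

```text
time_s: 13.1
tcp_pos: [0.3985, -0.3435, 0.0483]
eef_rot: [-179.8, 0.1, -146.9]
contact_force: [-4.7, 8.6, 28.2]
gripper_width: 0.0172
```

```bash
python3 d.py .395 -.342 .049 -147
```

```text
now [ 0.3985 -0.3435  0.0483] [-179.7955    0.1094 -146.9039] F [-4.6765  8.564  28.1653] M [ 3.4624  1.9835 -0.0331] w 0.0172 j6 -37.6 t 13.1
delta [-0.0035  0.0015  0.0007] [ 0.002   0.0035 -0.0017]
```

carry_out:
  plan:
    - [0,0,0.0005,0,0,0]
    - [0,0,0,0,0,0]
    - [0,0,0,0,0,0]
    - [0,0,0,0,0,0]
    - [0,0,0.01,0,0,0]
    - [0,0,0.025,0,0,0]
    - [0,0,0.02,0,0,0]
    - [0,0.02,0,0,0,0.1]
    - [0,0.025,0,0,0,0.1]
    - [-0.003,0.02,0,0,0,0.1]
    - [-0.003,0.008,0,0,0,0.1]
    - [0,0,0,0,0,0.1]
  fingers: 0

```text
time_s: 14.1
tcp_pos: [0.3945, -0.2698, 0.113]
eef_rot: [-179.4, 0.2, -117.3]
contact_force: [-0.1, -0.2, -0.5]
gripper_width: 0.044
```

```bash
python3 d.py .390 -.269 .05 -118
python3 - <<'E'
from h import *
im=r.capture("scene"); crop(im,170,215,115,130,6,"pics/s8.png")
E
```

```text
now [ 0.3945 -0.2698  0.113 ] [-179.3745    0.1604 -117.2758] F [-0.1467 -0.2432 -0.5175] M [ 0.0874 -0.0479  0.0549] w 0.044 j6 -16.6 t 14.1
delta [-0.0045  0.0008 -0.063 ] [ 0.0026  0.011  -0.0126]
```

View pics/s8.png

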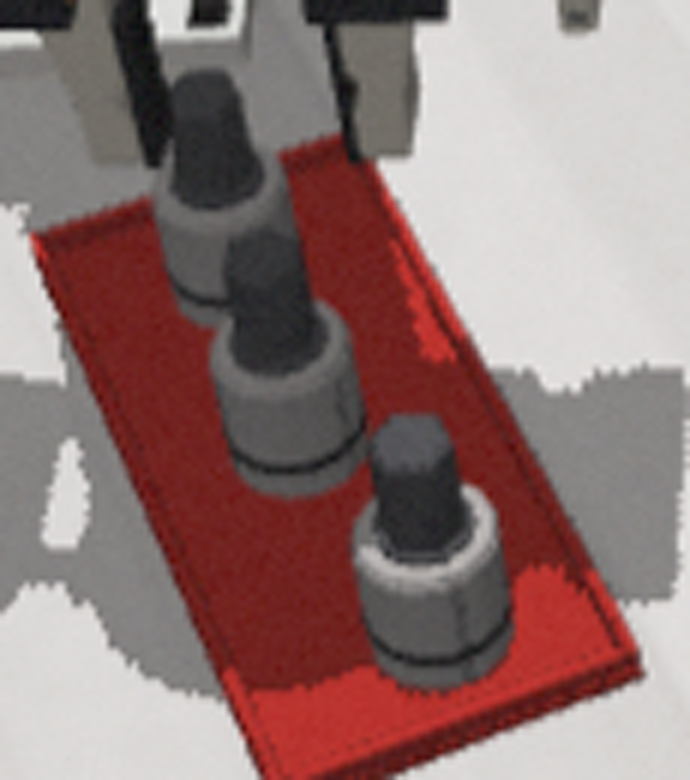

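carry_out:
  plan:
    - [-0.003,0,-0.015,0.0025,0.011,-0.012]
    - [-0.002,0,-0.015,0,0,0]
    - [0,0,-0.015,0,0,0]
    - [0,0,-0.01,0,0,0]
    - [0,0,0,0,0,0]
    - [0,0,0,0,0,0]

```text
time_s: 14.65
tcp_pos: [0.391, -0.2714, 0.0581]
eef_rot: [-179.8, 0.0, -118.5]
contact_force: [0.2, -0.3, -0.1]
gripper_width: 0.0436
```

```bash
python3 d.py .390 -.269 .0485 -118
```

```text
now [ 0.391  -0.2714  0.0581] [-179.77      0.0181 -118.5089] F [ 0.1845 -0.2871 -0.0773] M [ 0.0839 -0.0327 -0.0478] w 0.0436 j6 -17.6 t 14.65
delta [-0.001   0.0024 -0.0096] [0.0016 0.0037 0.0089]
```

carry_out:
  plan:
    - [-0.001,0.002,-0.006,0.0016,0.0037,0.009]
    - [0,0,-0.004,0,0,0]
    - [0,0,0,0,0,0]

```text
time_s: 14.9
tcp_pos: [0.3905, -0.2699, 0.0482]
eef_rot: [-180.0, 0.0, -118.2]
contact_force: [-0.2, 0.3, 0.3]
gripper_width: 0.0438
```

```bash
python3 d.py .390 -.269 .0485 -118
```

```text
now [ 0.3905 -0.2699  0.0482] [-179.9645    0.0014 -118.1558] F [-0.198   0.3114  0.2895] M [ 0.0863 -0.0652  0.0234] w 0.0438 j6 -17.4 t 14.9
delta [-0.0005  0.0009  0.0003] [0.0003 0.0006 0.0027]
```

carry_out:
  plan:
    - [0,0.0005,0,0,0,0]
    - [0,0,0,0,0,0]
    - [0,0,0,0,0,0]
    - [0,0,0,0,0,0]
    - [0,0,0,0,0,0]
  fingers: 1
  force: 45

```text
time_s: 15.32
tcp_pos: [0.3911, -0.2695, 0.0491]
eef_rot: [-179.9, 0.0, -118.2]
contact_force: [1.1, -1.1, -3.1]
gripper_width: 0.0174
```

carry_out:
  plan:
    - [0,0,0.01,0,0,0]
    - [0,0,0.02,0,0,0]
    - [0,0,0.03,0,0,0]
    - [0,0,0.03,0,0,0]
    - [0.02,-0.006,0.01,0,0,-0.06]
    - [0.03,-0.009,0,0,0,-0.06]
    - [0.035,-0.01,0,0,0,-0.06]
    - [0.035,-0.01,0,0,0,-0.06]
    - [0.035,-0.01,0,0,0,-0.06]
    - [0.025,-0.008,0,0,0,0]
    - [0.008,-0.003,-0.01,0,0,0]
    - [0,0,-0.01,0,0,0]

```text
time_s: 16.32
tcp_pos: [0.5818, -0.3258, 0.1334]
eef_rot: [179.9, 0.3, -136.4]
contact_force: [-0.0, -0.5, -2.8]
gripper_width: 0.0175
```

```bash
python3 d.py .591 -.3295 .105 -135
```

```text
now [ 0.5818 -0.3258  0.1334] [ 179.9174    0.2907 -136.4028] F [-0.0176 -0.5029 -2.8388] M [ 0.066  -0.0563 -0.0347] w 0.0175 j6 -33.5 t 16.3167
delta [ 0.0092 -0.0037 -0.0284] [-0.0046  0.0026  0.0245]
```

carry_out:
  plan:
    - [0.005,-0.002,-0.012,-0.0045,0.0025,0.024]
    - [0.003,-0.001,-0.012,0,0,0]
    - [0,0,-0.006,0,0,0]
    - [0,0,0,0,0,0]
    - [0,0,0,0,0,0]

```text
time_s: 16.73
tcp_pos: [0.5867, -0.3277, 0.0967]
eef_rot: [179.7, -0.2, -134.8]
contact_force: [1.4, 0.0, 0.5]
gripper_width: 0.0174
```

```bash
python3 d.py .591 -.3295 .105 -135
cat > look.py <<'E'
import sys
from meas import *
im=r.capture("scene"); crop(im,325,205,55,65,11,sys.argv[1])
C=lambda p:(p-np.array([325,205])+.5)*11
t=r.get_state()['tcp_pos']
for nm,x,y,z,d in(("mouth",t[0],t[1],t[2]-.0448,.036),("groove",t[0],t[1],t[2]-.0348,.036),("washerTCP",t[0],t[1],.033,.041)):
    q=C(proj("scene",circ(x,y,z,d)));print(nm,q.min(0),q.max(0))
E
python3 look.py pics/s9.png
```

```text
now [ 0.5867 -0.3277  0.0967] [ 179.7203   -0.1526 -134.8436] F [1.4209 0.0242 0.515 ] M [ 0.0286 -0.6568 -0.015 ] w 0.0174 j6 -32.2 t 16.7333
delta [ 0.0043 -0.0018  0.0083] [-0.0016 -0.0053 -0.0027]
mouth [139.65305358 384.98993423] [396.08598905 565.89721572]
groove [139.79943622 334.19833895] [398.19054136 515.05231436]
washerTCP [121.84165145 467.21878582] [409.75030139 673.31085181]
```

View pics/s9.png

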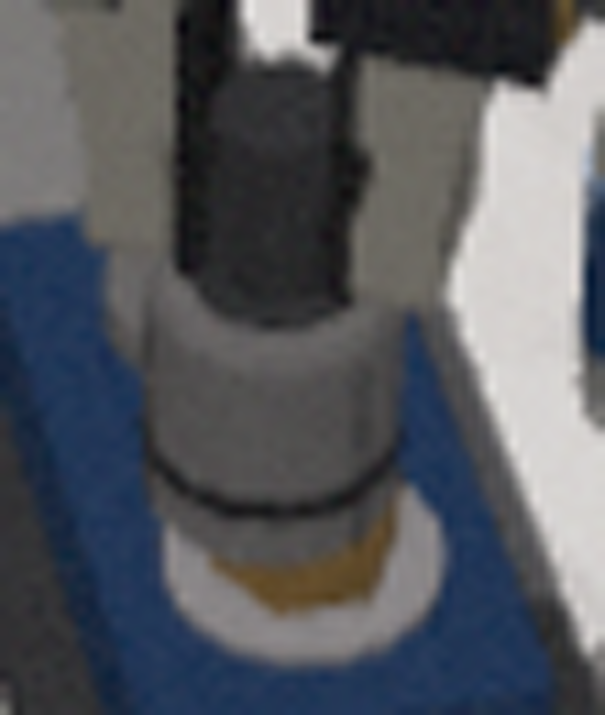

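carry_out:
  plan:
    - [0.003,-0.001,0.003,-0.0016,-0.005,-0.002]
    - [0.002,-0.0005,0,0,0,0]
    - [0,0,0,0,0,0]

```text
time_s: 17.03
tcp_pos: [0.5909, -0.3288, 0.1015]
eef_rot: [-180.0, 0.0, -135.0]
contact_force: [0.1, 0.6, -2.7]
gripper_width: 0.0176
```

```bash
python3 d.py .5915 -.3291 .095 -135
```

```text
now [ 0.5909 -0.3288  0.1015] [-179.9971    0.0312 -135.0012] F [ 0.0704  0.5824 -2.7066] M [ 0.1065 -0.1494  0.0566] w 0.0176 j6 -32.3 t 17.0333
delta [ 0.0006 -0.0003 -0.0065] [-0.0004  0.0004  0.    ]
```

carry_out:
  plan:
    - [0.0005,0,-0.003,0,0,0]
    - [0,0.0003,-0.003,0,0,0]
    - [0,0.0003,-0.003,0,0,0]
    - [0,0.0003,-0.003,0,0,0]
    - [0,0.0003,-0.003,0,0,0]

```text
time_s: 17.45
tcp_pos: [0.5919, -0.3288, 0.0913]
eef_rot: [-179.7, 0.0, -134.9]
contact_force: [-12.0, 6.7, 33.8]
gripper_width: 0.0176
```

```bash
python3 d.py .5915 -.3291 .095 -135
```

```text
now [ 0.5919 -0.3288  0.0913] [-179.7476    0.0186 -134.9118] F [-11.96     6.6845  33.7825] M [3.1636 4.2201 0.0318] w 0.0176 j6 -32.5 t 17.45
delta [-0.0004 -0.0003  0.0037] [ 0.0029  0.0033 -0.0015]
```

carry_out:
  plan:
    - [-0.0012,-0.0006,0.003,0.003,0.003,-0.001]
    - [0,0,0,0,0,0]
    - [0,0,-0.002,0,0,0]
    - [0,0,-0.003,0,0,0]
    - [0,0,-0.003,0,0,0]
    - [0,0,-0.003,0,0,0]

```text
time_s: 17.95
tcp_pos: [0.5917, -0.3298, 0.0912]
eef_rot: [-179.7, 0.0, -134.8]
contact_force: [-9.6, 9.6, 26.3]
gripper_width: 0.0177
```

```bash
python3 d.py .5915 -.3291 .095 -135;python3 look.py pics/s10.png
```

```text
now [ 0.5917 -0.3298  0.0912] [-179.6969    0.0045 -134.7786] F [-9.6162  9.551  26.3066] M [ 4.2505  3.4582 -0.0012] w 0.0177 j6 -32.3 t 17.95
delta [-0.0002  0.0007  0.0038] [ 0.0037  0.0038 -0.0039]
mouth [178.23160159 409.62983182] [433.5190516  590.38663117]
groove [178.67020454 359.25576796] [435.89830242 539.9702457 ]
washerTCP [160.11812406 464.0366703 ] [447.94586605 669.93662679]
```

View pics/s10.png

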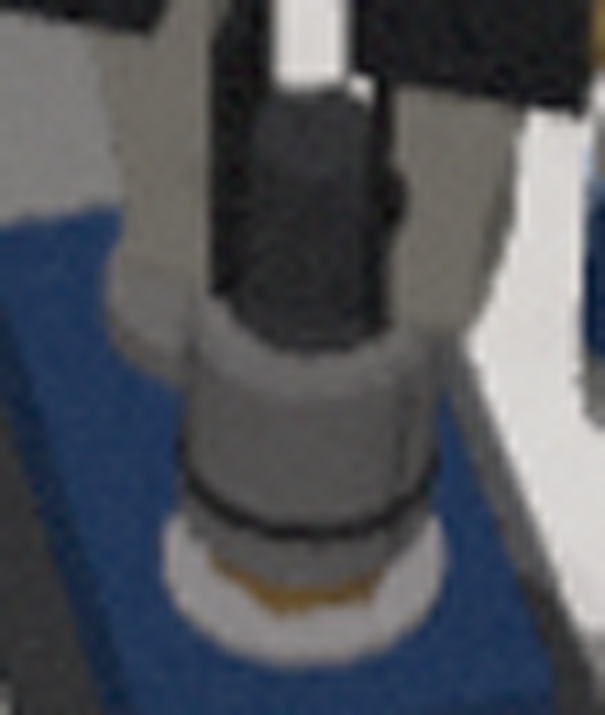

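carry_out:
  plan:
    - [0,0,0.02,0.0035,0.0035,0]
    - [0,0,0.03,0,0,0]
    - [-0.03,0.009,0.025,0,0,0.06]
    - [-0.035,0.01,0,0,0,0.06]
    - [-0.035,0.01,0,0,0,0.06]
    - [-0.035,0.01,0,0,0,0.06]
    - [-0.035,0.01,0,0,0,0.06]
    - [-0.015,0.006,-0.01,0,0,0]
    - [0,0,-0.03,0,0,0]
    - [0,0,-0.025,0,0,0]
    - [0,0,0,0,0,0]
    - [0,0,0,0,0,0]

```text
time_s: 19.0
tcp_pos: [0.3948, -0.2716, 0.0952]
eef_rot: [179.8, -0.2, -116.7]
contact_force: [-0.4, -0.3, -1.0]
gripper_width: 0.0178
```

```bash
python3 d.py .391 -.2695 .049 -118
```

```text
now [ 0.3948 -0.2716  0.0952] [ 179.8353   -0.1712 -116.7431] F [-0.3978 -0.3076 -0.9511] M [ 0.068  -0.219   0.0042] w 0.0178 j6 -16.0 t 19.0
delta [-0.0038  0.0021 -0.0462] [ 0.0013 -0.0039 -0.0219]
```

carry_out:
  plan:
    - [-0.003,0.002,-0.012,0.001,-0.004,-0.02]
    - [0,0,-0.014,0,0,0]
    - [0,0,-0.01,0,0,0]
    - [0,0,-0.003,0,0,0]
    - [0,0,0,0,0,0]

```text
time_s: 19.42
tcp_pos: [0.396, -0.2712, 0.059]
eef_rot: [-179.7, -0.0, -117.9]
contact_force: [-0.9, -0.2, -2.9]
gripper_width: 0.0179
```

```bash
python3 d.py .391 -.2695 .049 -118
```

```text
now [ 0.396  -0.2712  0.059 ] [-179.7461   -0.0446 -117.8702] F [-0.8506 -0.2323 -2.8951] M [ 0.121  -0.0363 -0.0013] w 0.0179 j6 -17.3 t 19.4167
delta [-0.005   0.0017 -0.01  ] [ 0.0028  0.0036 -0.0023]
```

carry_out:
  plan:
    - [-0.004,0.001,-0.004,0.003,0.0035,-0.002]
    - [0,0,-0.004,0,0,0]
    - [0,0,-0.002,0,0,0]
    - [0,0,-0.002,0,0,0]
    - [0,0,-0.001,0,0,0]

```text
time_s: 19.83
tcp_pos: [0.3945, -0.2711, 0.0487]
eef_rot: [-179.8, 0.0, -117.9]
contact_force: [-4.5, 4.1, 18.3]
gripper_width: 0.0175
```

```bash
python3 d.py .391 -.2695 .049 -118
```

```text
now [ 0.3945 -0.2711  0.0487] [-179.7739    0.0336 -117.9238] F [-4.4891  4.0884 18.2521] M [ 2.1032  1.8857 -0.0021] w 0.0175 j6 -17.1 t 19.8333
delta [-0.0035  0.0016  0.0003] [ 0.0013  0.0038 -0.0013]
```

carry_out:
  plan:
    - [0,0,0.0005,0,0,0]
    - [0,0,0,0,0,0]
    - [0,0,0,0,0,0]
    - [0,0,0,0,0,0]
    - [0,0,0.01,0,0,0]
    - [0,0,0.025,0,0,0]
    - [0,0,0.02,0,0,0]
    - [0,0.018,0.005,0,0,0.105]
    - [0,0.022,0,0,0,0.105]
    - [0,0.018,0,0,0,0.105]
    - [0,0.004,0,0,0,0.105]
    - [0,0,0,0,0,0]
  fingers: 0

```text
time_s: 20.83
tcp_pos: [0.3966, -0.2081, 0.1139]
eef_rot: [-179.4, -0.0, -92.9]
contact_force: [-0.1, 0.3, -0.4]
gripper_width: 0.0438
```

```bash
python3 d.py .395 -.2085 .0485 -94
python3 - <<'E'
from h import *
im=r.capture("scene"); crop(im,130,170,150,170,4,"pics/s11.png")
im=r.capture("top"); crop(im,170,220,200,150,4,"pics/t11.png")
E
```

```text
now [ 0.3966 -0.2081  0.1139] [-179.4453   -0.0493  -92.8722] F [-0.0676  0.2994 -0.3849] M [0.0909 0.02   0.0337] w 0.0438 j6 -0.6 t 20.8333
delta [-0.0016 -0.0004 -0.0654] [ 0.0014  0.0096 -0.0197]
```

View pics/s11.png

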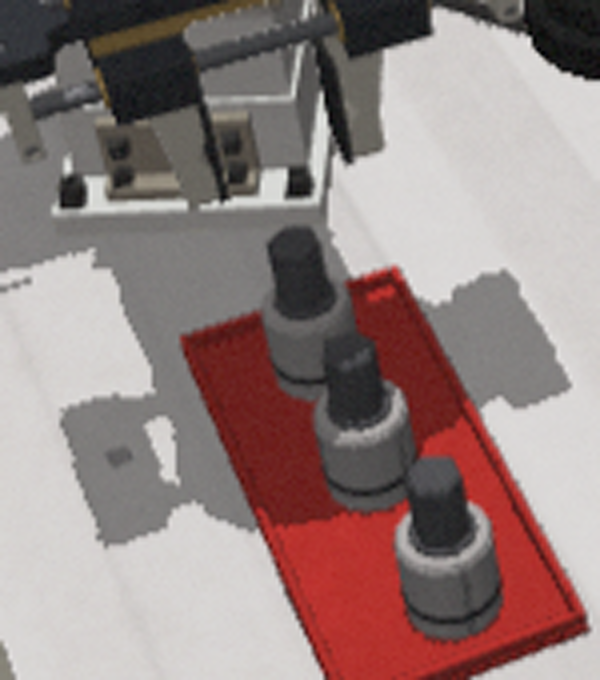

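View pics/t11.png

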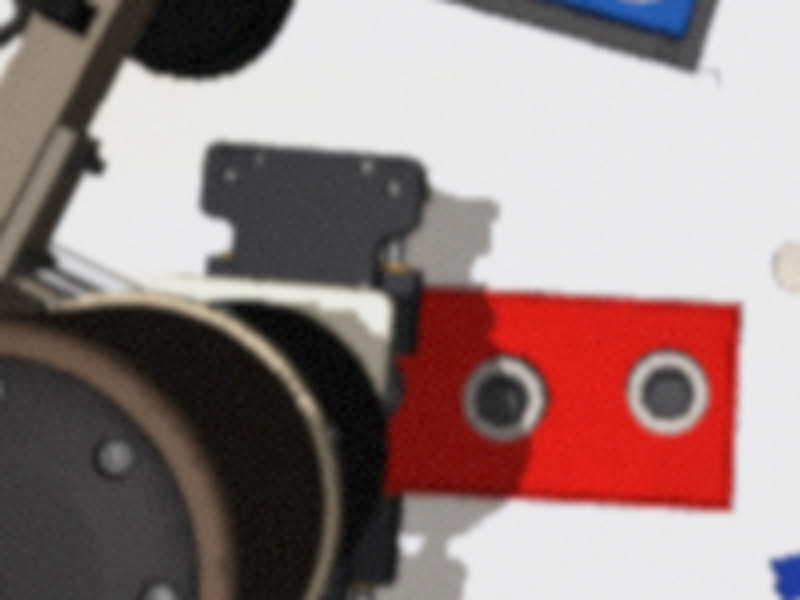

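carry_out:
  plan:
    - [-0.0015,0,-0.015,0.0014,0.0095,-0.019]
    - [0,0,-0.015,0,0,0]
    - [0,0,-0.012,0,0,0]
    - [0,0,-0.006,0,0,0]
    - [0,0,0,0,0,0]

```text
time_s: 21.35
tcp_pos: [0.396, -0.2112, 0.0645]
eef_rot: [-179.9, -0.0, -95.6]
contact_force: [0.3, -0.2, 0.2]
gripper_width: 0.0438
```

```bash
python3 d.py .395 -.2085 .0485 -94
```

```text
now [ 0.396  -0.2112  0.0645] [-179.925    -0.042   -95.6497] F [ 0.2715 -0.1572  0.2027] M [ 0.1099 -0.0372  0.0204] w 0.0438 j6 -3.0 t 21.35
delta [-0.001   0.0027 -0.016 ] [0.0008 0.0012 0.0288]
```

carry_out:
  plan:
    - [-0.001,0.0015,-0.008,0.001,0.001,0.014]
    - [0,0.001,-0.006,0,0,0.008]
    - [0,0,-0.002,0,0,0]
    - [0,0,0,0,0,0]

```text
time_s: 21.68
tcp_pos: [0.3953, -0.2095, 0.0475]
eef_rot: [-180.0, -0.0, -94.5]
contact_force: [-0.1, 0.0, 0.2]
gripper_width: 0.0436
```

```bash
python3 d.py .395 -.2085 .0485 -94
```

```text
now [ 0.3953 -0.2095  0.0475] [-179.9852   -0.0018  -94.535 ] F [-0.0723  0.0174  0.1995] M [ 0.0632 -0.0325 -0.0526] w 0.0436 j6 -2.0 t 21.6833
delta [-0.0003  0.001   0.001 ] [0.0001 0.0003 0.0093]
```

carry_out:
  plan:
    - [0,0.0005,0.0005,0,0,0]
    - [0,0,0,0,0,0]
    - [0,0,0,0,0,0]
    - [0,0,0,0,0,0]
    - [0,0,0,0,0,0]
  fingers: 1
  force: 45

```text
time_s: 22.1
tcp_pos: [0.3961, -0.2089, 0.0491]
eef_rot: [-179.9, -0.0, -94.5]
contact_force: [0.3, -0.4, -2.5]
gripper_width: 0.018
```

carry_out:
  plan:
    - [0,0,0.01,0,0,0]
    - [0,0,0.02,0,0,0]
    - [0,0,0.03,0,0,0]
    - [0,-0.005,0.03,0,0,0]
    - [0.015,-0.015,0.01,0,0,-0.1]
    - [0.025,-0.018,0,0,0,-0.1]
    - [0.03,-0.018,0,0,0,-0.1]
    - [0.03,-0.018,0,0,0,-0.1]
    - [0.03,-0.018,0,0,0,-0.1]
    - [0.03,-0.015,0,0,0,-0.1]
    - [0.015,-0.006,0,0,0,-0.1]
    - [0,0,0,0,0,0]

```text
time_s: 23.1
tcp_pos: [0.572, -0.3262, 0.1528]
eef_rot: [179.9, 0.3, -136.7]
contact_force: [-0.7, 0.2, -2.5]
gripper_width: 0.0177
```

```bash
python3 d.py .591 -.3295 .105 -135
```

```text
now [ 0.572  -0.3262  0.1528] [ 179.9001    0.2788 -136.6782] F [-0.6972  0.1584 -2.532 ] M [ 0.0151 -0.1861  0.0188] w 0.0177 j6 -33.6 t 23.1
delta [ 0.019  -0.0033 -0.0478] [-0.0046  0.0023  0.0293]
```

carry_out:
  plan:
    - [0.01,-0.001,-0.012,-0.0045,0.0025,0.028]
    - [0.007,-0.001,-0.014,0,0,0]
    - [0.001,0,-0.01,0,0,0]
    - [0,0,0,0,0,0]
    - [0,0,0,0,0,0]

```text
time_s: 23.52
tcp_pos: [0.5881, -0.3273, 0.1112]
eef_rot: [179.6, -0.1, -135.0]
contact_force: [0.2, 0.2, -1.3]
gripper_width: 0.018
```

```bash
python3 d.py .591 -.3295 .1 -135
```

```text
now [ 0.5881 -0.3273  0.1112] [ 179.6415   -0.1166 -134.9856] F [ 0.1634  0.1677 -1.2672] M [-0.0152 -0.1705 -0.0525] w 0.018 j6 -32.3 t 23.5167
delta [ 0.0029 -0.0022 -0.0112] [-0.003  -0.0059 -0.0002]
```

carry_out:
  plan:
    - [0.0025,-0.0015,-0.004,-0.003,-0.006,0]
    - [0,0,-0.003,0,0,0]
    - [0,0,0,0,0,0]
    - [0,0,0,0,0,0]

```text
time_s: 23.85
tcp_pos: [0.5895, -0.3284, 0.1049]
eef_rot: [-179.9, 0.0, -135.0]
contact_force: [0.5, -0.5, -2.0]
gripper_width: 0.0176
```

```bash
python3 d.py .591 -.3295 .1 -135; python3 look.py pics/s12.png
```

```text
now [ 0.5895 -0.3284  0.1049] [-179.9352    0.045  -134.9712] F [ 0.4719 -0.4646 -2.0327] M [ 0.0648 -0.1103 -0.0201] w 0.0176 j6 -32.4 t 23.85
delta [ 0.0015 -0.0011 -0.0049] [ 0.0002  0.0014 -0.0005]
mouth [160.78879329 339.23631926] [418.6985266  519.87744835]
groove [161.09815212 287.81230876] [420.98876115 468.37954793]
washerTCP [142.43964263 463.24919195] [430.20239587 669.09145389]
```

View pics/s12.png

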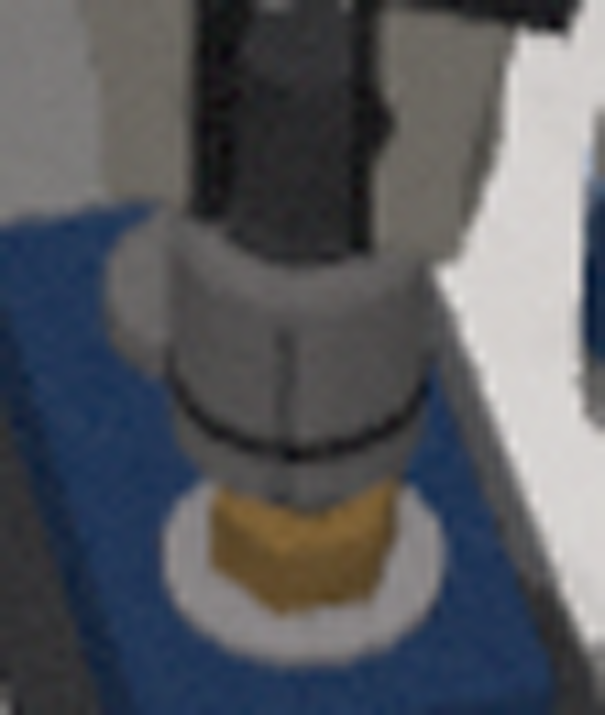

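carry_out:
  plan:
    - [0.0008,-0.0016,-0.002,0,0.001,0]
    - [0,0,-0.003,0,0,0]
    - [0,0,-0.003,0,0,0]
    - [0,0,-0.001,0,0,0]
    - [0,0,0,0,0,0]

```text
time_s: 24.32
tcp_pos: [0.5909, -0.3304, 0.0967]
eef_rot: [-179.8, 0.1, -135.0]
contact_force: [-0.3, 0.4, -2.1]
gripper_width: 0.0178
```

```bash
python3 d.py .5901 -.3301 .09 -135
```

```text
now [ 0.5909 -0.3304  0.0967] [-179.8446    0.0797 -134.9752] F [-0.3059  0.4155 -2.0613] M [ 0.0859 -0.1069  0.0323] w 0.0178 j6 -32.2 t 24.3167
delta [-0.0008  0.0003 -0.0067] [ 0.0009  0.0029 -0.0004]
```

carry_out:
  plan:
    - [-0.0006,0.0002,-0.003,0.001,0.003,0]
    - [0,0.0002,-0.003,0,0,0]
    - [0,0.0002,-0.003,0,0,0]
    - [0,0.0002,-0.003,0,0,0]
    - [0,0.0002,-0.003,0,0,0]

```text
time_s: 24.73
tcp_pos: [0.591, -0.3288, 0.0816]
eef_rot: [-180.0, 0.1, -135.0]
contact_force: [0.3, 0.1, -1.2]
gripper_width: 0.0179
```

```bash
python3 d.py .5901 -.3301 .0778 -135;python3 look.py pics/s13.png
```

```text
now [ 0.591  -0.3288  0.0816] [-179.9613    0.0713 -134.9632] F [ 0.2877  0.069  -1.1502] M [ 0.2487 -0.1524  0.0013] w 0.0179 j6 -32.3 t 24.7333
delta [-0.0009 -0.0013 -0.0038] [-0.0004  0.0014 -0.0006]
mouth [167.96765953 460.02397158] [421.1472952  640.68824986]
groove [168.32535254 410.43530642] [423.41360227 591.07909364]
washerTCP [150.33725642 462.09709235] [438.06083944 667.86760127]
```

View pics/s13.png

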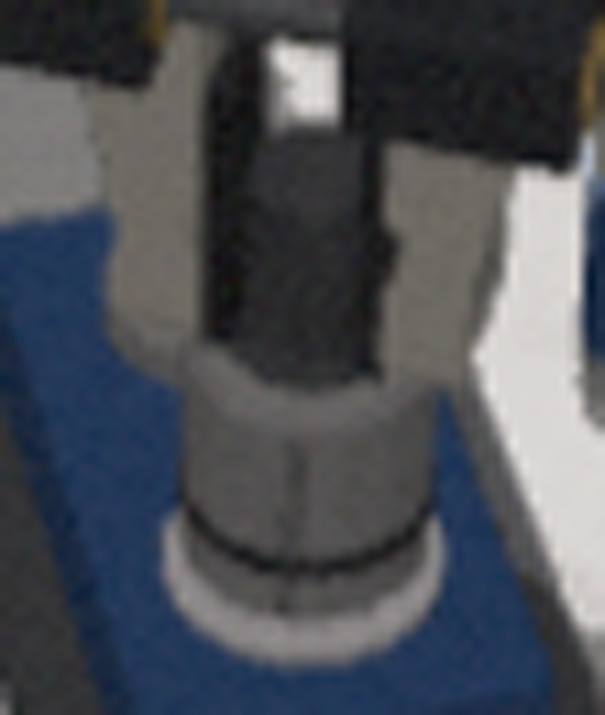

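The third socket slides over the nut. I'm pushing it home.

carry_out:
  plan:
    - [0,0,-0.003,0,0.001,0]
    - [0,0,-0.003,0,0,0]
    - [0,0,-0.003,0,0,0]
    - [0,0,-0.003,0,0,0]
    - [0,0,-0.002,0,0,0]

```text
time_s: 25.2
tcp_pos: [0.5913, -0.3288, 0.0779]
eef_rot: [-179.8, -0.1, -134.7]
contact_force: [-4.0, 3.4, 6.2]
gripper_width: 0.0176
```

```bash
python3 d.py .5901 -.3301 .0778 -135;python3 look.py pics/s14.png
```

```text
now [ 0.5913 -0.3288  0.0779] [-179.7736   -0.0565 -134.7067] F [-3.9697  3.35    6.17  ] M [ 1.5723  1.3289 -0.0482] w 0.0176 j6 -32.3 t 25.2
delta [-0.0012 -0.0013 -0.0001] [ 0.0035  0.0021 -0.0051]
mouth [172.55648081 472.86997188] [425.18183403 653.48937934]
groove [172.94785404 423.48523702] [427.47344206 604.08960429]
washerTCP [155.02644379 461.24635554] [442.71920919 666.96346092]
```

View pics/s14.png

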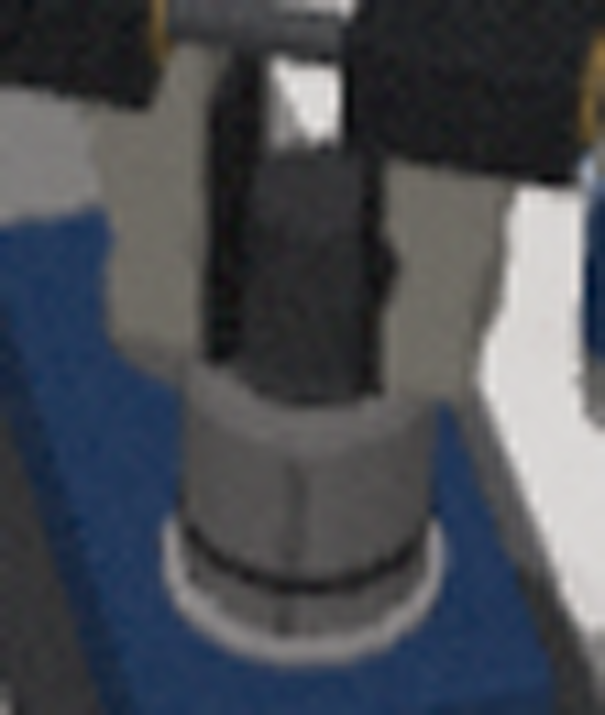

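carry_out:
  plan:
    - [0,-0.0005,-0.003,0.0035,0.002,-0.004]
    - [0,0,-0.003,0,0,0]
    - [0,0,-0.003,0,0,0]
    - [0,0,-0.003,0,0,0]

```text
time_s: 25.58
tcp_pos: [0.5915, -0.329, 0.0779]
eef_rot: [-179.7, 0.0, -134.7]
contact_force: [-7.5, 6.7, 19.7]
gripper_width: 0.018
```

```bash
python3 d.py .5901 -.3301 .0778 -135;python3 look.py pics/s15.png
```

```text
now [ 0.5915 -0.329   0.0779] [-179.7165    0.0083 -134.7102] F [-7.5419  6.7472 19.7052] M [ 2.9331  2.6431 -0.0204] w 0.018 j6 -32.3 t 25.5833
delta [-0.0014 -0.0011 -0.0001] [ 0.0034  0.0036 -0.0051]
mouth [173.86086265 473.19283848] [426.48642644 653.820482  ]
groove [174.26203371 423.81070949] [428.78783546 604.42344909]
washerTCP [156.33173479 461.38319151] [444.03286691 667.10965706]
```

View pics/s15.png

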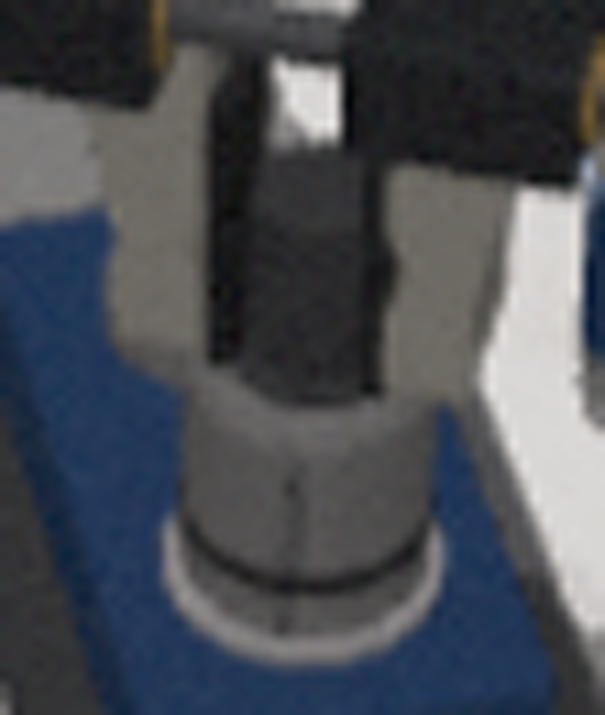

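Run:
```python
from h import *
im=r.capture("scene"); cv2.imwrite("pics/sF.png",im[:,:,::-1])
s=r.get_state();print(s['tcp_pos'],s['eef_rot'],s['contact_force'],s['gripper_width'],s['time_s'])
```

```text
[ 0.59147555 -0.32896191  0.07785959] [-1.79712741e+02  9.57726883e-03 -1.34708448e+02] [-7.184764    7.77280313 18.88254917] 0.018085517587879345 25.6833
```

View pics/sF.png

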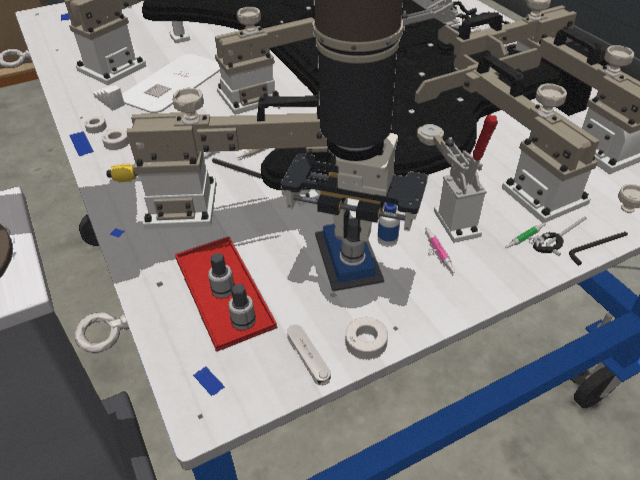

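The final picture shows two sockets upright in the tray at about (220,275) and (241,308). The bottle at (388,225) and the feeler gauge at (308,353) are unmoved, and the gripped socket is down on the washer at about (351,255).

```bash
python3 -c "
from plant import r
print(r.close_job())"
```

```text
the job is handed in; nothing more can be done
None
```

The bush is home, and the job ended at 25.7 s with the fitting socket, still gripped, pushed down over the nut.

- **Bush:** I pressed it with closed fingers until it stopped at TCP z 38 mm. The contact peak was about 60 N, on the fingertips only. The picture afterwards shows the flange on the block.
- **Sockets:** The sockets from the -y end and the middle of the tray both stopped with their mouths about 13 mm above the washer, over several probes at slightly different positions. I put both back, and they stand upright in the tray. They stand up to about 4 mm from where they started.
- **The one that fits:** The socket from the +y end of the tray slid freely over the nut to a firm stop at TCP z 77.9 mm, against about 77.8–78.1 mm expected. It did not move under a 20 N push.
- **At hand-in:** The socket was held at 18 mm opening, upright to about 0.3°, and pushed down with about 19 N.
- **Bystanders:** The bottle and the feeler gauge appear unmoved in the final picture.

**One disagreement:** In the last close-up the socket's mouth edge appears about 15 pixels of an 11x enlargement (roughly 3 mm) higher or further back than the calibration predicts. I put this down to the play on the nut, the grip offset and the roughly 2 mm calibration error, because the robot's own height and force readings agree with it being fully down.

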